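# Clamp a driver board in the tilted board holder

### The arm

A 6-joint arm with a two-finger parallel gripper is mounted at the origin on a cart in front of the work surface, level with it; the furniture and walls round the work are solid. World frame = base frame: x ahead of the robot, y to its left, z up, the work surface at z = 0. Lengths are in m, angles in degrees, forces in N, time in s.
With the tool pointing down it reaches from about 0.4 to 0.825 m from the base axis. Payload 7 kg.
Tool frame: the origin (TCP) lies midway between the tips of the shut fingers; the grasp point (between the pads) lies 19 mm behind it; z points along the fingers, y is the line along which they close (so a half turn about z gives the same grasp; the last joint's range is limited). The gripper opens to 88 mm and grips with 3 to 60 N. Pads are 19 mm wide; open, the fingers measure 130 mm over their backs; the gripper's body (78 mm by 193 mm) begins 47 mm behind the grasp point.
Start: joints at [16.507, 20.546, 0.682, 0, -70.136, -16.507], TCP at [0.675, -0, 0.227] pointing down, gripper open.
Joint ranges: [-176.03, 176.03], [-82.01, 121.73], [-58.28, 71.71], [-173.87, 95.51], [-174.79, -0.11], [-173.66, 173.66]. Speed limits (degrees/s): [136.94, 136.94, 172.46, 180, 180, 180].

### API

Orientations are given as [roll, pitch, yaw] about the fixed x, y, z axes, in that order (R = Rz(yaw) Ry(pitch) Rx(roll)).
In Python, from plant import telemetry, viewer, workorder gives the robot as it stands. The module is installed in compiled form; this text tells all that it offers.
- The arm moves only by the tool carry_out, never from a script. Its argument "rows" is a list of rows, each a list of 6 numbers: the shift along the tool's x, y, z in m, then the turn, a rotation vector about the tool's x, y, z in rad. In form: [[tx, ty, tz, ax, ay, az], ...]. A call has 1 to 8 rows; each row is the pose to reach, as a shift and turn from the pose commanded when the call began, along the tool's axes at that moment; what a row does not reach only later rows make up. A row lasts 1/8 s, in which the tool goes at most 62.5 mm and 10.7 degrees, less where a joint would pass 70% of its speed; a pose out of reach is approached as far as the arm can. A call with a gripper value outside its range is refused whole. "grip" is the gripper's target within -1 to 1 (fully open at 1, half-way at 0, shut at -1), set as the call begins (left out, the last holds). The fingers move at their own pace and stop on an object; the grip force is fixed at half the most. Time passes only in rows, so rows that repeat a pose let the fingers close. It gives the time, the measured TCP pose, the force, the opening and the grip force at its end, in the units of the state.
- telemetry.get_obs(): the state, without advancing time (a new reading comes with each control period).
- viewer.snapshot(name): name is "scene" or "side" or "wrist"; returns the picture (480x640x3 uint8, red, green, blue); there is no depth.
- viewer.camera_info(name): a dict with "intrinsics" (3x3 intrinsics, pixels), "k1" (the pictures are not rectified: a ray, as slopes to the right and down, at radius r is drawn at 1 + k1 r^2 times it, then the intrinsics apply), "extrinsics" (4x4, takes a point from camera to world coordinates); the wrist camera has in their place "tool_from_camera" (4x4, takes a point from camera to tool coordinates, whose origin is the TCP and whose axes are the flange's). Camera axes: x right, y down, z forward; pixel columns grow to the right and rows downward; lengths in m; the calibration is good to about 2 mm. A picture is of the moment at which its call begins: read the wrist's pose just before it. camera_info takes no time and is no camera call.
- workorder.close_job(): hands the job in; it is judged then, once.
The state is a dict: "clock": time; "joint_pos": joint angles; "qvel": joint speeds; "tau": joint torques, N m; "tool_pos": TCP position; "orientation": TCP orientation; "force": force on the tool from outside, world axes, zero at the start; "moment": the same for the moment, N m; "opening": finger opening in m; "gripper_force": force on a finger pad.
Only numpy, scipy, OpenCV 4.12 (cv2) and the standard library are available. Lean on these libraries where they do the work, as an engineer would, in place of code of your own. Each camera call takes 0.05 s, during which the arm holds its last target. There are 200 camera calls.

### The job

Set up the green driver board with the finned heatsink for rework in the tilted board holder: lay it lengthwise up the slope, flat on the rests, with one end at the fixed lower jaw, under its lip. Then squeeze the orange release button of the sliding jaw and keep it in while you slide that jaw down the rail until the board's upper end has pushed its sprung face most of the way in, and let go so that it locks there with the board held tight between both jaws. Leave everything else on the desk where it is.

Things in the scene. Friction and masses are not known exactly. Their poses are not given: they have to be found in the camera images.
- board: green circuit board 104 x 34 x 2.5 mm with a finned aluminium heatsink in its middle (56 mm long, 34 wide like the board, top 30 mm above the underside); blue terminals and black capacitors near the ends, last 12 mm of each end bare; 0.12-0.2 kg, flat on the desk. Origin: centre of underside; x along its length, z up. Either end may go down. Grasp across the heatsink (along y)
- holder: fixed board holder: blue base 222 x 118 mm, origin under its centre, z up, x to its high end. On it an aluminium bed 245 x 56 mm slopes up along x at 30 degrees, its top face 34 mm over the desk at the low end, 156 mm at the high end. A steel rail 16 mm wide runs up its middle
- lower_jaw (a point): fixed lower jaw (black, 40 mm wide): the spot on its ledge, at its stop wall, where the middle of the board's lower end belongs. x up the slope along the rail, y left across it, z square out of the slope. Ledge x = 0 to 12 mm at z = 0; lip over it out to x = 6 mm, underside z = 6 mm; wall top z = 14 mm. Rail top z = -8 mm, bed z = -20 mm. Seated board's origin: x = 52 mm, y = z = 0
- rest (a point): middle of the top of the rest pillar that carries the board's upper half: silicone pad 12 mm long, 14 mm wide (narrower than the board), level with the ledge (z = 0, x = 64 mm of lower_jaw); axes as there
- grip (a point): middle of the handgrip on the sliding jaw's carriage; axes as lower_jaw. Black block 30 mm long (x), from z = -23 to +13 mm; ribbed right flank at y = -16 mm; orange button on the left flank, face 20 x 18 mm, at y = +23 mm out, +16 mm fully pressed: fingers closed along y to 32 mm about this point hold it fully in. Below z = -22 mm the carriage is 40 mm wide
- jaw_face (a point): middle of the sprung face of the sliding jaw, where it meets the board's upper end; axes as lower_jaw; moves with the sprung face. 36 mm wide; lips above and below the board's edge reach 5 mm further down the slope, groove between them 7.5 mm high
- carriage (a joint): slide of the jaw carriage down the rail, m: 0 top, 0.075 lowest; 0.053 when the free sprung face meets a seated board, 0.063 when the face is fully pushed in. Locked both ways by a pawl in a rack of 6 mm pitch unless the button is held; let go between notches under spring load, it goes back up to one notch and locks. Drag about 1.3 N
- release (a joint): how far the orange button is pressed in, m: 0 out (locked), 0.007 fully pressed; the pawl is free of the rack from about 0.0045 on. Spring force 3.5 N at first, 7 N fully pressed
- spring_jaw (a joint): how far the sprung face of the sliding jaw is pushed back into the carriage, m: 0 free, 0.010 fully in; 3.6 N at first, 8 N fully in
- phone: black phone 72 x 148 x 8 mm lying on the blue mat, origin under its centre; leave it
- screwdriver: orange precision screwdriver 146 mm long lying near the desk edge, origin under its centre; leave it
- screw_tin: open metal tin with screws, 62 mm across, 16 mm tall, origin under its centre; leave it
- amber_tape: roll of amber tape lying flat, 50 mm across, 12 mm tall, origin under its centre; leave it
- pliers: side cutters with orange grips, 109 mm long, origin under its centre; leave them

How it is judged (in metres and radians):
On the way, in this order (a step that is already met when the one before it is completed fails the run):
1. the board lies flat on the holder's rests, lengthwise up the slope, its lower end close to or under the lip, with the sliding jaw still clear of it (x of board in the frame of lower_jaw between 0.047 and 0.067 m and y of board in the frame of lower_jaw between -0.008 and 0.008 m and z of board in the frame of lower_jaw between -0.003 and 0.004 m and angle between the x axis of board and the x axis of lower_jaw, either way round below 0.14 rad and value of joint spring_jaw below 0.0015 m), for 0.2 s.
2. with the button held in, the jaw is slid down until the board pushes its sprung face in (value of joint release above 0.004 m and value of joint spring_jaw above 0.003 m and value of joint carriage above 0.045 m), for 0.1 s.
At the end, for the whole second after the job is handed in: Board flat on the rests, lower end within 3 mm of the stop wall under the lip, within 8 mm of mid-rail and 0.1 rad of the rail's direction; sliding jaw locked, button out again (within 1.5 mm), sprung face pushed in by more than 1.2 mm; all at rest (value of joint release below 0.0015 m and value of joint spring_jaw above 0.0012 m and velocity of joint carriage between -0.003 and 0.003 m/s and x of board in the frame of lower_jaw between 0.0495 and 0.055 m and y of board in the frame of lower_jaw between -0.008 and 0.008 m and z of board in the frame of lower_jaw between -0.003 and 0.004 m and angle between the x axis of board and the x axis of lower_jaw, either way round below 0.1 rad and linear speed of board below 0.01 m/s); the robot touches nothing.
It fails at once if a bystander was shifted by more than 20 mm (distance of any of phone, screwdriver, screw_tin, amber_tape, pliers from where it was at the start of the episode above 0.02 m).
It also fails if it takes over 48 s, if anything falls off the work surface, if the arm or the gripper's body presses on something with over 40 N, if the wrist force passes 120 N, or if a joint passes its speed limit or range.

## Working session

There is one attempt and no reset: what is moved stays moved. The work goes in short steps, Python scripts to look and compute and a tool call to move; the robot and the scene stay as the last step left them, time stands still between calls to the robot, and variables do not carry over. Pictures are saved under pics/ and viewed, at most 10 in all, crops included, and the job is handed in when it is done.

Besides the shell and the picture viewer there is one more tool, called as name(argument=value, ...) on one line, values as JSON. carry_out: Moves the arm, as the interface text tells. Its arguments: {"type":"object","properties":{"rows":{"type":"array"},"grip":{"type":"number"}},"required":["rows"]}

```bash
mkdir -p pics; python3 - <<'E'
from plant import telemetry, viewer
import cv2
print(telemetry.get_obs())
for n in ["scene","side","wrist"]:
    print(n,viewer.camera_info(n))
    cv2.imwrite(f"pics/{n}0.png",viewer.snapshot(n)[:,:,::-1])
E
```

```text
{'clock': 0.0, 'joint_pos': array([ 1.65057796e+01,  2.05936509e+01,  6.33402831e-01, -2.06709701e-02,
       -7.01350052e+01, -1.65069271e+01]), 'qvel': array([-0.08494952, -0.00576195, -0.10556199, -0.01617538,  0.09966087,
       -0.02555293]), 'tau': array([-8.00930356e-04, -5.82726967e+01,  2.93058443e+01,  6.99745238e+00,
        6.93249181e-03, -2.06530804e-04]), 'tool_pos': array([ 6.74511074e-01, -3.64855032e-05,  2.25593121e-01]), 'orientation': array([ 1.79903151e+02, -8.43625712e-03, -9.00081806e+01]), 'force': array([-0.29602018,  0.45797863, -0.05092397]), 'moment': array([-0.0112976 ,  0.02662999, -0.00983833]), 'gripper_force': 0.0, 'opening': 0.08747704222415392}
scene {'intrinsics': array([[473.83147452,   0.        , 316.7846175 ],
       [  0.        , 473.83147452, 249.3770724 ],
       [  0.        ,   0.        ,   1.        ]]), 'k1': 0.03204496948740896, 'extrinsics': array([[-0.79136698, -0.42503367,  0.43941403,  0.1275703 ],
       [-0.61099419,  0.52566231, -0.59191657,  0.11706059],
       [ 0.02060108, -0.73690265, -0.6756849 ,  0.7051942 ],
       [ 0.
[... 380 characters left out ...]
95751213],
       [ 0.00858457, -0.7343677 , -0.67869756,  0.70755907],
       [ 0.        ,  0.        ,  0.        ,  1.        ]])}
wrist {'intrinsics': array([[347.540246  ,   0.        , 320.17705053],
       [  0.        , 347.540246  , 241.63848444],
       [  0.        ,   0.        ,   1.        ]]), 'k1': -0.01710700587256676, 'tool_from_camera': array([[ 9.31962019e-05, -9.51106174e-01, -3.08864106e-01,
         8.57089847e-02],
       [ 9.99999489e-01,  3.99623986e-04, -9.28850846e-04,
        -5.57548032e-04],
       [ 1.00686528e-03, -3.08863862e-01,  9.51105725e-01,
        -1.58170509e-01],
       [ 0.00000000e+00,  0.00000000e+00,  0.00000000e+00,
         1.00000000e+00]])}
```

View pics/scene0.png

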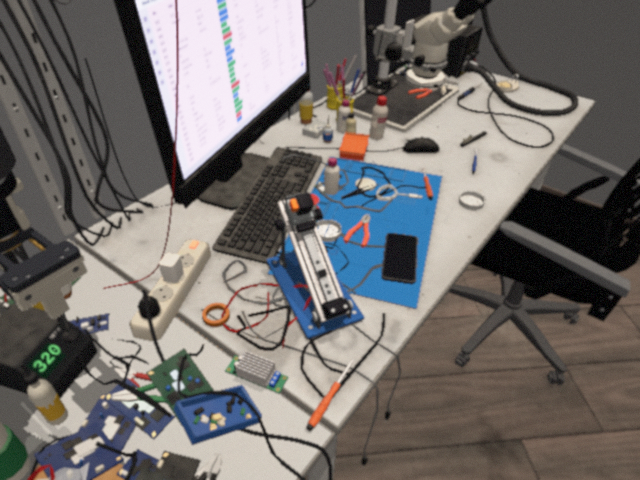

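View pics/side0.png

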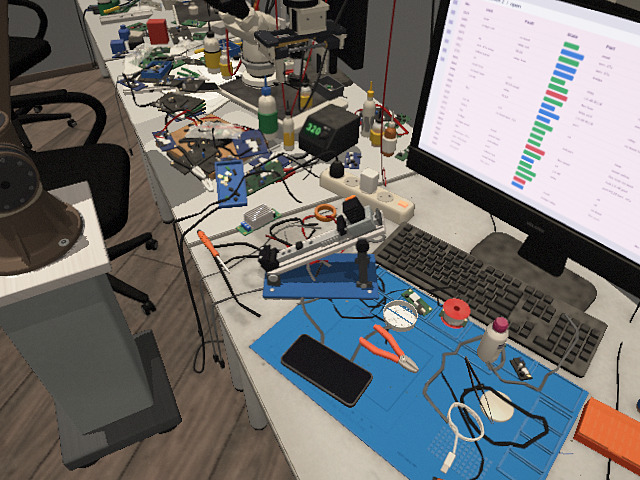

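The scene view shows the holder at about (310,265), low end near (335,310), and the board at (258,370). In the side view the holder is at (320,260) and the board at (260,218). I'll enlarge both next.

```bash
cat > h.py <<'E'
import numpy as np, cv2
from plant import telemetry, viewer
from scipy.spatial.transform import Rotation as R
def cam(n,obs=None):
    i=viewer.camera_info(n); 
    if n=="wrist":
        T=np.eye(4);T[:3,:3]=R.from_euler('xyz',obs["orientation"],degrees=True).as_matrix();T[:3,3]=obs["tool_pos"]
        return i["intrinsics"],i["k1"],T@i["tool_from_camera"]
    return i["intrinsics"],i["k1"],i["extrinsics"]
def proj(c,P):
    K,k,E=c; p=(np.asarray(P,float)-E[:3,3])@E[:3,:3]; s=p[...,:2]/p[...,2:]
    s=s*(1+k*(s**2).sum(-1,keepdims=True)); return s*K[0,0]+K[:2,2]
def ray(c,uv):
    K,k,E=c; d=cv2.undistortPoints(np.array(uv,float).reshape(-1,1,2),K,np.array([k,0,0,0.]))[:,0]
    return E[:3,3],np.c_[d,np.ones(len(d))]@E[:3,:3].T
def onz(c,uv,z):
    o,d=ray(c,uv); return o+d*((z-o[2])/d[:,2])[:,None]
def pose(x): # rotation of frame (x,y,z,yaw,pitch): x up slope
    return R.from_euler('xyz',[0,-30,x],degrees=True).as_matrix()
E
python3 - <<'E'
import cv2,numpy as np
a=cv2.imread("pics/scene0.png")[185:405,190:370]; b=cv2.imread("pics/side0.png")[190:305,230:410]
cv2.imwrite("pics/a.png",cv2.resize(a,None,fx=2.7,fy=2.7,interpolation=cv2.INTER_CUBIC))
a=cv2.resize(a,(486,594),interpolation=cv2.INTER_CUBIC)
cv2.imwrite("pics/sc.png",a); cv2.imwrite("pics/sd.png",cv2.resize(b,None,fx=4.4,fy=4.4,interpolation=cv2.INTER_CUBIC))
E
```

```text
(no output)
```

View pics/sc.png

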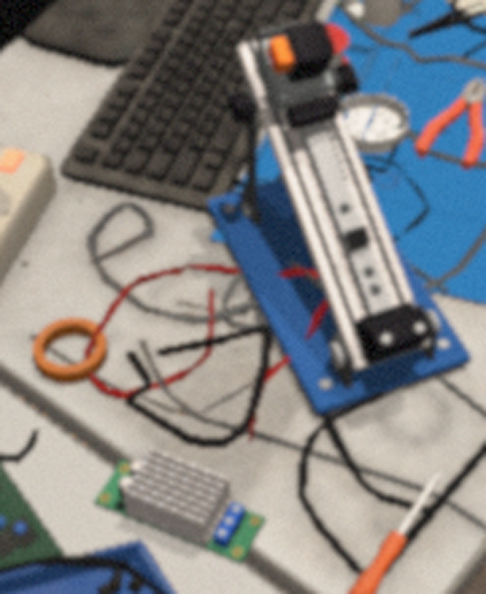

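View pics/sd.png

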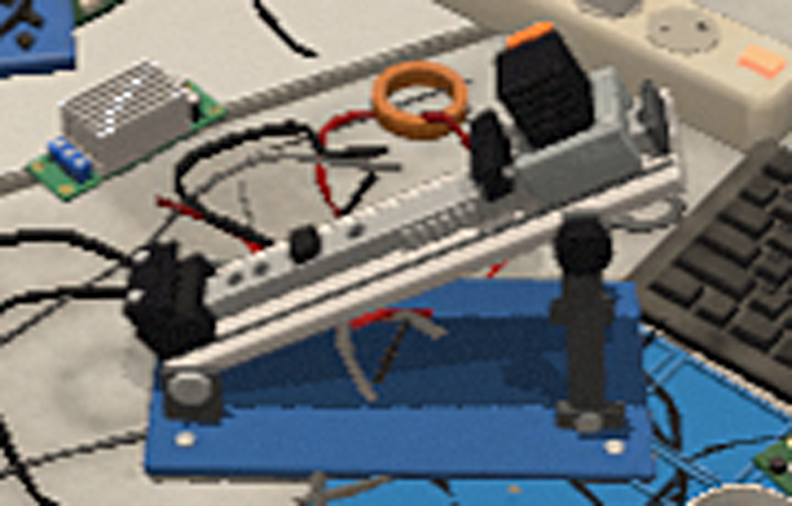

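Scaled crops (scene: factor 2.7, offset (190,185); side: factor 4.4, offset (230,190)). In the scene crop, the board runs (95,497) to (265,520), with the jaw screws at (387,338) and (418,327) and the rest pad at (355,238). In the side crop, the board runs (28,160) to (228,100) and the rest is at (305,243).

```bash
python3 - <<'E'
from h import *
np.set_printoptions(precision=4,suppress=True)
cs,cd=cam("scene"),cam("side")
S=lambda p:np.array(p)/2.7+[190,185]; D=lambda p:np.array(p)/4.4+[230,190]
def tri(a,b):
    o1,d1=ray(cs,S(a)); o2,d2=ray(cd,D(b)); d1,d2=d1[0],d2[0]
    t=np.linalg.lstsq(np.c_[d1,-d2],o2-o1,rcond=None)[0]; p,q=o1+t[0]*d1,o2+t[1]*d2
    return (p+q)/2,np.linalg.norm(p-q)
for n,a,b in [("rest",(355,237),(305,240)),("scrR",(418,327),(143,283)),("scrL",(387,338),(163,247)),
 ("scr r",(418,327),(163,247)),("tape",(70,348),(420,97)),("button",(283,53),(530,37)),("hole",(345,208),(356,228)),("baseLow-R",(470,358),(147,470))]: print(n,*tri(a,b))
print("board scene",onz(cs,[S(p) for p in [(95,497),(122,462),(265,517),(243,555)]],.0025))
print("board side",onz(cd,[D(p) for p in [(28,163),(68,199),(190,80),(228,100)]],.0025))
print("base side z0",onz(cd,[D(p) for p in [(147,477),(650,480)]],.0))
print("base scene z0",onz(cs,[S(p) for p in [(320,416),(470,362),(210,212)]],.0))
E
```

```text
rest [ 0.4844 -0.3784  0.0891] 0.002541838838722145
scrR [ 0.4164 -0.3542  0.0703] 0.007987364366039848
scrL [ 0.4309 -0.3365  0.0678] 0.013355297338753607
scr r [ 0.4212 -0.3496  0.0791] 0.023927653380754244
tape [ 0.621  -0.2328  0.0072] 0.0026017230202992014
button [ 0.5707 -0.4072  0.1874] 0.004190994506960495
hole [ 0.5024 -0.3897  0.0975] 0.003648553596565556
baseLow-R [ 0.3969 -0.3994  0.0079] 0.002975324793612986
board scene [[ 0.5214 -0.1606  0.0025]
 [ 0.5267 -0.1898  0.0025]
 [ 0.4277 -0.2161  0.0025]
 [ 0.4211 -0.1875  0.0025]]
board side [[ 0.4247 -0.1833  0.0025]
 [ 0.4329 -0.2174  0.0025]
 [ 0.5239 -0.1602  0.0025]
 [ 0.5349 -0.1841  0.0025]]
base side z0 [[ 0.399  -0.3963  0.    ]
 [ 0.5929 -0.4971  0.    ]]
base scene z0 [[ 0.45   -0.2997  0.    ]
 [ 0.3964 -0.4021  0.    ]
 [ 0.64   -0.4     0.    ]]
```

carry_out(rows=[[0.05, 0.025, -0.045, 0, 0, 0.17], [0.1, 0.05, -0.045, 0, 0, 0.34], [0.15, 0.075, -0.045, 0, 0, 0.51], [0.2, 0.1, -0.045, 0, 0, 0.68], [0.25, 0.125, -0.045, 0, 0, 0.85], [0.3, 0.15, -0.045, 0, 0, 1.02], [0.35, 0.175, -0.045, 0, 0, 1.2], [0.38, 0.195, -0.045, 0, 0, 1.38]], grip=1)

```text
clock: 1.15
tool_pos: [0.4785, -0.3819, 0.2712]
orientation: [180.0, -0.0, -169.5]
force: [0.5, -0.4, -0.9]
opening: 0.0878
gripper_force: 0.0
```

carry_out(rows=[[0, 0, 0, 0, 0, 0.17], [0, 0, 0, 0, 0, 0.34], [0, 0, 0, 0, 0, 0.5], [0, 0, 0, 0, 0, 0.66], [0, 0, 0, 0, 0, 0.66], [0, 0, 0, 0, 0, 0.66]])

```text
clock: 1.9
tool_pos: [0.4799, -0.38, 0.2714]
orientation: [180.0, -0.0, 153.3]
force: [0.3, 0.3, -0.8]
opening: 0.0876
gripper_force: 0.0
```

```bash
python3 - <<'E'
from h import *
import pickle
o=telemetry.get_obs(); im=viewer.snapshot("wrist")[:,:,::-1]
pickle.dump(o,open("o1.pkl","wb")); cv2.imwrite("pics/w1.png",im)
print(o["clock"],o["tool_pos"],o["orientation"],o["joint_pos"],o["qvel"])
cv2.imwrite("pics/w1b.png",cv2.resize(im,(800,600),interpolation=cv2.INTER_CUBIC))
E
```

```text
1.9 [ 0.47992051 -0.37995866  0.27141401] [ 1.79998919e+02 -1.58474656e-02  1.53316189e+02] [-2.01105181e+01  1.32489391e+01 -3.67086493e+00 -3.01792782e-03
 -7.30958156e+01 -9.65724149e+01] [ 0.0884014  -0.06976732  0.02889491  0.03809684  0.01386839 -0.6347993 ]
```

View pics/w1b.png

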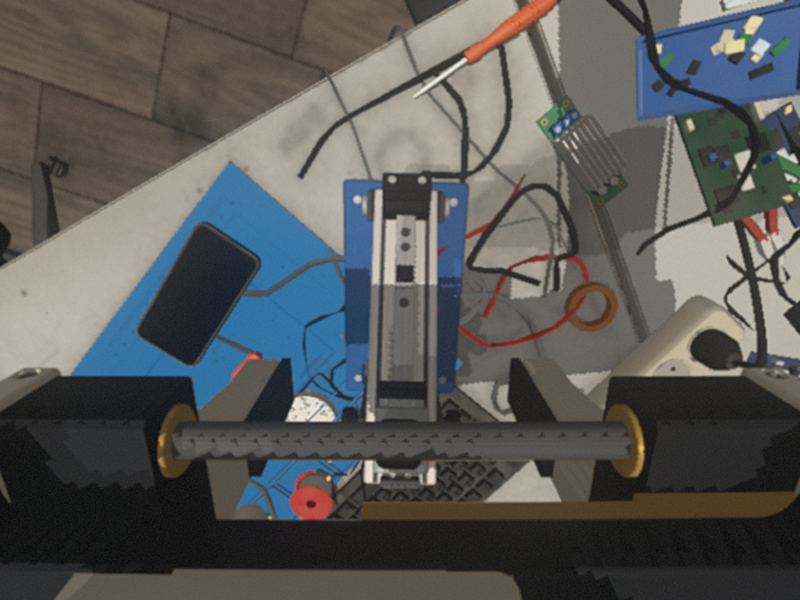

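The wrist view (scale 1.25) shows the holder base corners at (345,181) and (467,181), the jaw screws at (392,180) and (424,180), the rest at (404,272), and the board corners at (537,120), (568,96), (628,188) and (597,208). Next I fit all three views together.

```bash
python3 - <<'E'
from h import *
import pickle
from scipy.optimize import least_squares
np.set_printoptions(precision=4,suppress=True)
cs,cd=cam("scene"),cam("side"); cw=cam("wrist",pickle.load(open("o1.pkl","rb")))
S=lambda p:np.array(p)/2.7+[190,185]; D=lambda p:np.array(p)/4.4+[230,190]; W=lambda p:np.array(p)/1.25
def fit(obs,x0,f):
    r=least_squares(lambda x:np.concatenate([(proj(c,f(k,x))-uv)/ (1 if c is not cw else 1) for k,c,uv in obs]),x0,loss="soft_l1")
    print(r.x); print(np.concatenate([(proj(c,f(k,r.x))-uv)[None] for k,c,uv in obs]).round(1).tolist()); return r.x
# board
def fb(k,x):
    sx,sy=k; a=np.radians(x[2]); return np.array([x[0]+sx*.052*np.cos(a)-sy*.017*np.sin(a),x[1]+sx*.052*np.sin(a)+sy*.017*np.cos(a),.0025])
k=[(1,1),(1,-1),(-1,-1),(-1,1)]
obs=[(q,cs,S(p)) for q,p in zip(k,[(95,497),(122,462),(265,517),(243,555)])]
obs+=[((-1,1),cd,D((28,163))),((-1,-1),cd,D((68,199))),((1,-1),cd,D((228,103)))]
obs+=[((-1,-1),cw,W((537,120))),((-1,1),cw,W((568,96))),((1,1),cw,W((628,188))),((1,-1),cw,W((599,208)))]
print("board");fit(obs,[.477,-.187,15],fb)
# holder
def fh(k,x):
    a=np.radians(x[2]); d=np.array([np.cos(a),np.sin(a),0]);l=np.array([-d[1],d[0],0])
    o=np.array([x[0],x[1],0])
    if k=="rest": return o+x[3]*d+[0,0,x[4]]
    return o+k[0]*.111*d+k[1]*.059*l+[0,0,k[2]*x[5]]
obs=[("rest",cs,S((355,237))),("rest",cd,D((305,238))),("rest",cw,W((404,271))),
((-1,1,0),cs,S((320,416))),((-1,-1,0),cs,S((470,362))),((1,1,0),cs,S((210,212))),((-1,-1,0),cd,D((147,477))),((1,-1,0),cd,D((650,480))),
((-1,-1,1),cd,D((150,408))),((-1,-1,1),cw,W((345,181))),((-1,1,1),cw,W((467,181))),((1,-1,1),cw,W((345,392)))]
print("holder");h=fit(obs,[.52,-.399,-27,-.04,.09,.01],fh)
print("rest",fh("rest",h))
o,d=ray(cw,[W(p) for p in [(392,180),(424,180),(404,440)]])
print("mid bed check")
a=np.radians(h[2]);dd=np.array([np.cos(a),np.sin(a),0]);l=np.array([-dd[1],dd[0],0])
for p in [(383,180),(428,180),(408,180),(404,272),(403,395),(383,395),(424,395),(366,460),(437,460)]:
    P=onz(cw,[W(p)],.09)[0]-[h[0],h[1],0]; print(p,P@dd,P@l)
E
```

```text
board
[ 0.4765 -0.1877 13.7039]
[[-1.4, 0.2], [-0.9, -2.1], [-0.9, -0.9], [-2.0, 1.5], [-1.1, 0.4], [-1.4, 0.1], [-0.1, 1.8], [-0.4, 0.8], [-0.4, -0.9], [0.0, -1.7], [-0.8, 0.9]]
holder
[  0.5216  -0.3991 -27.5474  -0.044    0.09     0.0131]
[[0.4, -0.5], [-1.3, 1.0], [0.2, 0.4], [-1.6, 1.4], [-0.4, 0.8], [-3.1, -1.0], [-0.8, 2.0], [1.5, 2.1], [-1.9, 13.2], [-3.2, -0.8], [1.2, 0.8], [1.3, 0.5]]
rest [ 0.4825 -0.3787  0.09  ]
mid bed check
(383, 180) -0.11478679206636896 -0.017295629294242044
(428, 180) -0.11530537945271412 0.016640451972541465
(408, 180) -0.11507084037857919 0.0015572295159051095
(404, 272) -0.04363206935164244 -0.00018723982285048625
(403, 395) 0.06828899243274973 0.0009299104526441157
(383, 395) 0.06855977695970805 -0.016763557840909292
(424, 395) 0.06801194523542106 0.019508865708758306
(366, 460) 0.13772708477986628 -0.03249321053040748
(437, 460) 0.13672284596128353 0.033920169512892194
```

carry_out(rows=[[0.025, 0.045, 0, 0, 0, -0.17], [0.05, 0.09, 0.02, 0, 0, -0.34], [0.07, 0.13, 0.06, 0, 0, -0.51], [0.0894, 0.17, 0.1, 0, 0, -0.68], [0.0894, 0.17, 0.14, 0, 0, -0.71], [0.0894, 0.17, 0.16, 0, 0, -0.71], [0.0894, 0.17, 0.16, 0, 0, -0.71], [0.0894, 0.17, 0.16, 0, 0, -0.71]])

```text
clock: 2.95
tool_pos: [0.4778, -0.1882, 0.1125]
orientation: [-180.0, 0.1, -166.2]
force: [0.3, -0.4, 0.1]
opening: 0.0878
gripper_force: 0.0
```

```bash
python3 - <<'E'
from h import *
import pickle
o=telemetry.get_obs(); im=viewer.snapshot("wrist")[:,:,::-1]
pickle.dump(o,open("o2.pkl","wb")); cv2.imwrite("pics/w2.png",im)
print(o["clock"],o["tool_pos"],o["orientation"])
c=cam("wrist",o)
# green mask of board ends
hsv=cv2.cvtColor(np.ascontiguousarray(im),cv2.COLOR_BGR2HSV); m=cv2.inRange(hsv,(45,70,40),(85,255,255))
n,l,s,ce=cv2.connectedComponentsWithStats(m)
for i in range(1,n):
    if s[i,4]>80: print(s[i],ce[i],onz(c,[ce[i]],.0025))
# overlay predicted outline
a=np.radians(14); 
P=[[.4765+x*np.cos(a)-y*np.sin(a),-.1877+x*np.sin(a)+y*np.cos(a),z] for z,L in((.0025,.052),(.03,.028)) for x,y in((L,.017),(L,-.017),(-L,-.017),(-L,.017))]
im=im.copy(); q=proj(c,P).round().astype(int); cv2.polylines(im,[q[:4],q[4:]],True,(0,0,255),1)
cv2.imwrite("pics/w2b.png",cv2.resize(im,(800,600)))
E
```

```text
2.95 [ 0.47781512 -0.18816665  0.11248991] [-1.79967511e+02  5.98362119e-02 -1.66155178e+02]
[302 171  44  31 632] [323.56487342 180.87974684] [[ 0.43327732 -0.19820784  0.0025    ]]
[433 209  18  11 136] [441.69852941 214.25      ] [[ 0.43630551 -0.10094543  0.0025    ]]
[509 247  13  15 100] [514.45 254.4 ] [[ 0.45388625 -0.0306525   0.0025    ]]
[312 272  32  22 162] [324.87654321 287.11728395] [[ 0.52003232 -0.17539269  0.0025    ]]
[523 284  23   9 197] [533.93401015 287.95939086] [[ 0.47821634 -0.00178386  0.0025    ]]
```

View pics/w2b.png

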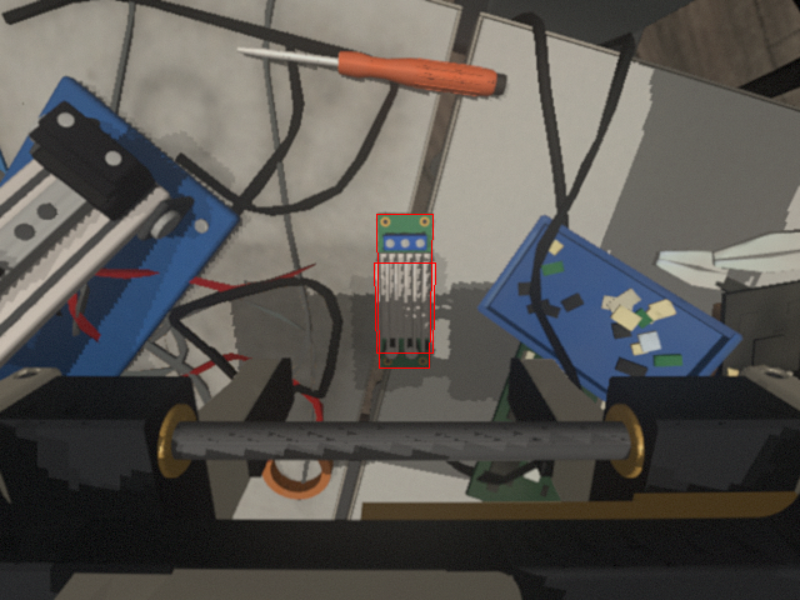

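The overlay matches: board outline at (377–433, 213–368), centred between the fingers. Now I descend and grasp.

carry_out(rows=[[-0.001, 0, 0.04, 0, 0, 0], [-0.001, 0, 0.075, 0, 0, 0], [-0.001, 0, 0.098, 0, 0, 0], [-0.001, 0, 0.105, 0, 0, 0], [-0.001, 0, 0.105, 0, 0, 0]])

```text
clock: 3.62
tool_pos: [0.4787, -0.1879, 0.0072]
orientation: [-180.0, 0.0, -166.2]
force: [0.3, 0.8, 0.4]
opening: 0.0873
gripper_force: 0.0
```

carry_out(rows=[[0, 0, 0, 0, 0, 0], [0, 0, 0, 0, 0, 0], [0, 0, 0, 0, 0, 0], [0, 0, 0, 0, 0, 0], [0, 0, 0, 0, 0, 0], [0, 0, 0, 0, 0, 0]], grip=-1)

```text
clock: 4.38
tool_pos: [0.478, -0.1877, 0.0065]
orientation: [180.0, -0.0, -166.2]
force: [-0.4, 1.3, 1.5]
opening: 0.0338
gripper_force: 30.0
```

carry_out(rows=[[0, 0, -0.05, 0, 0, 0], [0, 0, -0.1, 0, 0, 0], [0, 0, -0.15, 0, 0, 0], [0, 0, -0.18, 0, 0, 0], [0, 0, -0.18, 0, 0, 0]])

```text
clock: 5.0
tool_pos: [0.4793, -0.1878, 0.189]
orientation: [-179.9, 0.3, -166.2]
force: [-1.3, 0.0, -2.6]
opening: 0.034
gripper_force: 30.0
```

```bash
cat >> h.py <<'E'
YAW=-27.5; a_=np.radians(YAW); d_=np.array([np.cos(a_),np.sin(a_),0])
u=d_*np.cos(np.pi/6)+[0,0,.5]; n=-d_*.5+[0,0,np.cos(np.pi/6)]; l=np.cross(n,u)
REST=np.array([.4825,-.3787,.091]); LJ=REST-.064*u
Rt=np.c_[-u,np.cross(-n,-u),-n]   # tool orientation at slope, camera down-slope
def delta(Pt,Rtgt=Rt):
    o=telemetry.get_obs(); Rn=R.from_euler('xyz',o["orientation"],degrees=True).as_matrix()
    return np.r_[Rn.T@(np.array(Pt)-o["tool_pos"]),R.from_matrix(Rn.T@Rtgt).as_rotvec()].round(4)
def J(P): return LJ+P[0]*u+P[1]*l+P[2]*n   # lower_jaw coords -> world
def toJ(P): return np.array([u,l,n])@(np.array(P)-LJ)
E
python3 - <<'E'
from h import *
# tcp for board at jaw coords (bx,0,bz): board offset in tool +x1.5mm -> jaw x: tcp=bx+.0015, z=bz+.0065
for bx,bz in((.065,.06),(.058,.02)): print(J([bx+.0015,0,bz+.0065]),delta(J([bx+.0015,0,bz+.0065])))
print(telemetry.get_obs()["tool_pos"],telemetry.get_obs()["opening"],telemetry.get_obs()["joint_pos"])
E
```

```text
[ 0.45492732 -0.36434657  0.14984069] [ 0.066  -0.1655  0.0391  0.1889 -0.4956  0.7038]
[ 0.46729032 -0.37078234  0.11169967] [ 0.0557 -0.1747  0.0773  0.1889 -0.4956  0.7038]
[ 0.47932974 -0.1878265   0.18898102] 0.033977439529332125 [ 4.88239308e-01  6.94956482e+00 -2.26538382e+01  1.82116819e-02
 -6.01228045e+01 -7.66935070e+01]
```

carry_out(rows=[[0.013, -0.033, 0, 0.038, -0.099, 0.141], [0.026, -0.066, 0, 0.075, -0.198, 0.281], [0.04, -0.1, 0.01, 0.113, -0.297, 0.422], [0.053, -0.132, 0.02, 0.151, -0.396, 0.563], [0.066, -0.1655, 0.039, 0.1889, -0.4956, 0.7038], [0.066, -0.1655, 0.039, 0.1889, -0.4956, 0.7038], [0.066, -0.1655, 0.039, 0.1889, -0.4956, 0.7038], [0.066, -0.1655, 0.039, 0.1889, -0.4956, 0.7038]])

```text
clock: 6.0
tool_pos: [0.4515, -0.3641, 0.1454]
orientation: [-179.9, 29.5, 152.5]
force: [-0.3, -0.7, -2.9]
opening: 0.0338
gripper_force: 30.0
```

```bash
python3 - <<'E'
from h import *
import pickle
o=telemetry.get_obs(); im=viewer.snapshot("wrist")[:,:,::-1].copy()
sc=viewer.snapshot("scene")[:,:,::-1].copy(); sd=viewer.snapshot("side")[:,:,::-1].copy()
pickle.dump(o,open("o3.pkl","wb")); cv2.imwrite("pics/w3.png",im)
print(o["clock"],o["orientation"],toJ(o["tool_pos"]),delta(J([.0595,0,.0265])))
def ov(img,c,col=(0,0,255)):
    for pts in ([(0,.02,0),(0,-.02,0),(.012,-.02,0),(.012,.02,0)],[(.058,.007,0),(.058,-.007,0),(.07,-.007,0),(.07,.007,0)],[(.157,.018,0),(.157,-.018,0)]):
        cv2.polylines(img,[(proj(c,[J(p) for p in pts])*8).round().astype(int)],True,col,1,cv2.LINE_AA,3)
ov(im,cam("wrist",o)); 
s=cv2.resize(sc,None,fx=1,fy=1); ov(sc,cam("scene")); ov(sd,cam("side"))
A=cv2.resize(im[60:360,180:460],(560,600)); B=cv2.resize(sd[195:295,250:400],(0,0),fx=1.6,fy=3)
B=cv2.resize(sd[195:295,250:370],(240,200),interpolation=cv2.INTER_CUBIC); C=cv2.resize(sc[185:345,270:370],(240,384),interpolation=cv2.INTER_CUBIC)
v=np.zeros((600,800,3),np.uint8); v[:,:560]=A; v[:200,560:]=B; v[200:584,560:]=C
cv2.imwrite("pics/v3.png",v)
E
```

```text
6.0 [-179.85520398   29.53108801  152.50432463] [ 0.0615334  -0.0013524   0.06428941] [ 0.0048  0.0005  0.0386 -0.0018 -0.0044  0.0011]
```

View pics/v3.png

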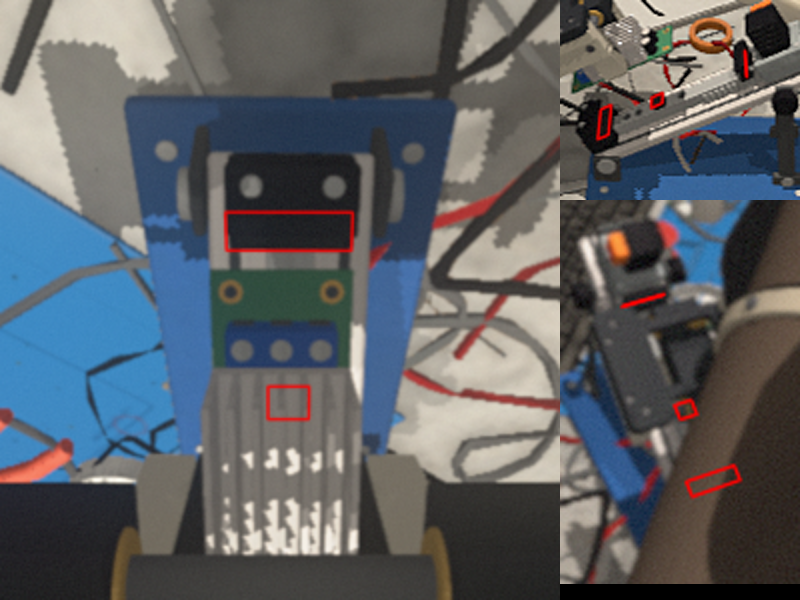

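The wrist overlay (ledge box 225–353, jaw 226–360, rest at (288,402)) fits the model, and the board sits about 1–2 mm to the left. Now I lower it to just above the rests.

carry_out(rows=[[0.004, 0.001, 0.02, 0, 0, 0], [0.004, 0.001, 0.04, 0, 0, 0], [0.004, 0.001, 0.052, 0, 0, 0], [0.004, 0.001, 0.052, 0, 0, 0], [0.004, 0.001, 0.052, 0, 0, 0]])

```text
clock: 6.78
tool_pos: [0.4728, -0.3655, 0.1068]
orientation: [177.9, 27.9, 152.5]
force: [-0.7, 0.2, -1.7]
opening: 0.0338
gripper_force: 30.0
```

```bash
python3 - <<'E'
from h import *
o=telemetry.get_obs(); im=viewer.snapshot("wrist")[:,:,::-1].copy(); sd=viewer.snapshot("side")[:,:,::-1].copy()
o2=telemetry.get_obs(); print(o2["orientation"],toJ(o["tool_pos"]),toJ(o2["tool_pos"]),o2["force"])
A=cv2.resize(im[90:320,200:440],(480,460),interpolation=cv2.INTER_CUBIC); C=cv2.resize(sd[215:295,250:350],(750,600),interpolation=cv2.INTER_CUBIC)[:,:]
C=cv2.resize(sd[210:290,250:330],(320,320),interpolation=cv2.INTER_CUBIC)
v=np.zeros((460,800,3),np.uint8); v[:,:480]=A; v[:320,480:]=C
cv2.imwrite("pics/v4.png",v)
E
```

```text
[177.88425771  27.93487311 152.43148347] [0.05914698 0.00723587 0.02099802] [0.0590415  0.00691359 0.02145911] [ 0.23595904  0.58198832 -1.34003295]
```

View pics/v4.png

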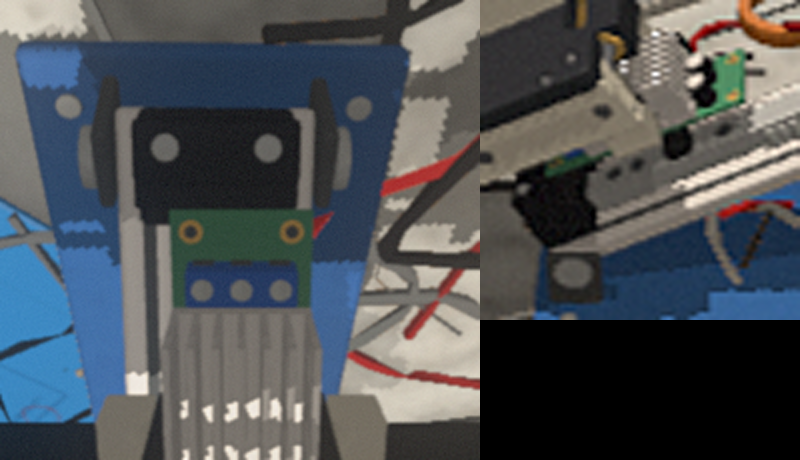

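The board now sits about 7 mm left of the jaw and is tilted 2°, so the pose wasn't reached. I'm checking the joint ranges.

```bash
python3 - <<'E'
from h import *
o=telemetry.get_obs(); print(o["joint_pos"].round(1),o["qvel"].round(2),o["tau"].round(1),o["moment"].round(2))
E
```

```text
[ -19.7    7.8  -50.7   24.2   -3.9 -121.2] [-0.16 -0.41 -0.1  -0.29 -0.12  0.21] [  0.2 -31.8  21.2   3.8   1.6   0. ] [0.62 1.63 0.02]
```

carry_out(rows=[[0, -0.003, 0, 0, 0, 0], [0, -0.006, 0, 0, 0, 0], [0, -0.006, 0, 0, 0, 0], [0, -0.006, 0, 0, 0, 0]])

```text
clock: 7.38
tool_pos: [0.4698, -0.371, 0.1071]
orientation: [177.9, 28.0, 152.4]
force: [0.4, 0.1, -1.4]
opening: 0.0337
gripper_force: 30.0
```

```bash
python3 - <<'E'
from h import *
o=telemetry.get_obs(); print(o["joint_pos"].round(1),o["qvel"].round(2),o["orientation"].round(2),toJ(o["tool_pos"]).round(4),delta(J([.0625,0,.0165])))
E
```

```text
[ -19.2    8.   -48.1   16.8   -6.2 -114.1] [ 0.1   0.18 -0.09 -0.25 -0.1   0.33] [177.87  27.95 152.41] [0.0591 0.001  0.0213] [-0.0035 -0.0011  0.0047  0.0364 -0.0357 -0.002 ]
```

carry_out(rows=[[-0.001, 0, 0, 0.009, -0.009, 0], [-0.002, 0, 0, 0.018, -0.018, 0], [-0.003, 0, 0, 0.027, -0.027, 0], [-0.003, -0.001, 0, 0.036, -0.036, 0], [-0.003, -0.001, 0, 0.036, -0.036, 0], [-0.003, -0.001, 0, 0.036, -0.036, 0]])

```text
clock: 8.12
tool_pos: [0.4649, -0.3723, 0.1102]
orientation: [178.5, 27.9, 152.4]
force: [-0.1, -0.8, -1.5]
opening: 0.034
gripper_force: 30.0
```

```bash
python3 - <<'E'
from h import *
o=telemetry.get_obs(); print(o["joint_pos"].round(1),o["orientation"].round(2),toJ(o["tool_pos"]).round(4),delta(J([.0625,0,.0165])))
E
```

```text
[ -24.2    7.1  -54.8   39.3   -0.2 -132.3] [178.51  27.91 152.37] [ 0.0576 -0.0025  0.0259] [-0.0053  0.0022  0.0092  0.025  -0.0364 -0.0025]
```

carry_out(rows=[[-0.002, 0.001, 0, 0, 0.02, 0], [-0.004, 0.002, 0.002, 0.008, 0.04, 0], [-0.005, 0.002, 0.006, 0.016, 0.04, 0], [-0.005, 0.002, 0.01, 0.024, 0.04, 0], [-0.005, 0.002, 0.01, 0.024, 0.04, 0], [-0.005, 0.002, 0.01, 0.024, 0.04, 0]])

```text
clock: 8.88
tool_pos: [0.4736, -0.3737, 0.1023]
orientation: [180.0, 25.7, 152.4]
force: [0.5, 0.2, -2.3]
opening: 0.034
gripper_force: 30.0
```

```bash
python3 - <<'E'
from h import *
o=telemetry.get_obs(); print(o["joint_pos"].round(1),o["orientation"].round(2),toJ(o["tool_pos"]).round(4),delta(J([.0615,0,.0095])),o["force"])
E
```

```text
[ -27.2    8.5  -55.8   53.2   -0.2 -143.6] [179.98  25.65 152.42] [0.0608 0.0003 0.0149] [-0.0011 -0.0003  0.0053 -0.0003 -0.0759 -0.0012] [ 0.49099051  0.17905747 -2.28201264]
```

Joint 5 is at its range limit, so the arm can't reach the full 30° tilt this low. I'll put the board back on the desk and regrasp it with the tool pitched 12° and shifted up-slope, so the placing pose stays in range.

carry_out(rows=[[0, 0, -0.03, 0, 0, 0], [0, 0, -0.06, 0, 0.03, 0], [0, 0, -0.09, 0, 0.06, 0], [0, 0, -0.11, 0, 0.09, 0], [0, 0, -0.11, 0, 0.09, 0]])

```text
clock: 9.5
tool_pos: [0.4631, -0.3675, 0.1158]
orientation: [-178.5, 25.8, 152.5]
force: [0.6, -0.4, -1.9]
opening: 0.0336
gripper_force: 30.0
```

```bash
python3 - <<'E'
from h import *
o=telemetry.get_obs(); print(o["joint_pos"].round(1),o["orientation"].round(2),o["tool_pos"])
Rd=R.from_euler('xyz',[180,0,-166.2],degrees=True).as_matrix()
print(delta([.4785,-.188,.06],Rd))
E
```

```text
[ -30.5    5.9  -58.2   65.2   -0.2 -152.5] [-178.54   25.77  152.49] [ 0.46311634 -0.36748829  0.1158044 ]
[ 0.0866  0.1668  0.0159 -0.1862  0.4211 -0.7142]
```

carry_out(rows=[[-0.01, 0, -0.01, 0, 0.1, 0], [-0.02, 0, -0.02, 0, 0.2, 0], [-0.03, 0, -0.04, 0, 0.3, 0], [-0.03, 0, -0.06, 0, 0.4, 0], [-0.03, 0, -0.06, 0, 0.4, 0]])

```text
clock: 10.12
tool_pos: [0.4607, -0.4791, 0.1665]
orientation: [-166.8, 19.9, 150.6]
force: [0.2, -4.0, 2.3]
opening: 0.0597
gripper_force: 0.0
```

```bash
python3 - <<'E'
from h import *
o=telemetry.get_obs(); print(o["joint_pos"].round(1),o["orientation"].round(2),o["tool_pos"])
Rd=R.from_euler('xyz',[180,0,-166.2],degrees=True).as_matrix()
print(delta([.4785,-.188,.06],Rd))
E
```

```text
[ -23.5   10.6  -38.5   35.3  -26.8 -128.1] [-166.8    19.9   150.56] [ 0.46072631 -0.47913043  0.16646023]
[ 0.1562  0.2683 -0.0047 -0.3484  0.2437 -0.7836]
```

```bash
python3 - <<'E'
from h import *
o=telemetry.get_obs(); print(o["opening"],o["gripper_force"],o["tool_pos"])
im=viewer.snapshot("wrist")[:,:,::-1].copy(); sd=viewer.snapshot("side")[:,:,::-1].copy(); sc=viewer.snapshot("scene")[:,:,::-1].copy()
v=np.zeros((600,800,3),np.uint8); v[:360,:480]=cv2.resize(im,(480,360)); v[:300,480:]=cv2.resize(sd[180:330,230:390],(320,300)); v[300:,480:]=cv2.resize(sc[180:405,200:440],(320,300))
v[360:,:480]=cv2.resize(sd[150:430,150:630],(480,240))
cv2.imwrite("pics/v5.png",v); o=telemetry.get_obs(); print(o["opening"],o["gripper_force"],o["force"])
E
```

```text
0.0596760847643354 0.0 [ 0.46072631 -0.47913043  0.16646023]
0.0433650975857485 0.0 [ 0.69532656 -0.24166351 -0.38445324]
```

View pics/v5.png

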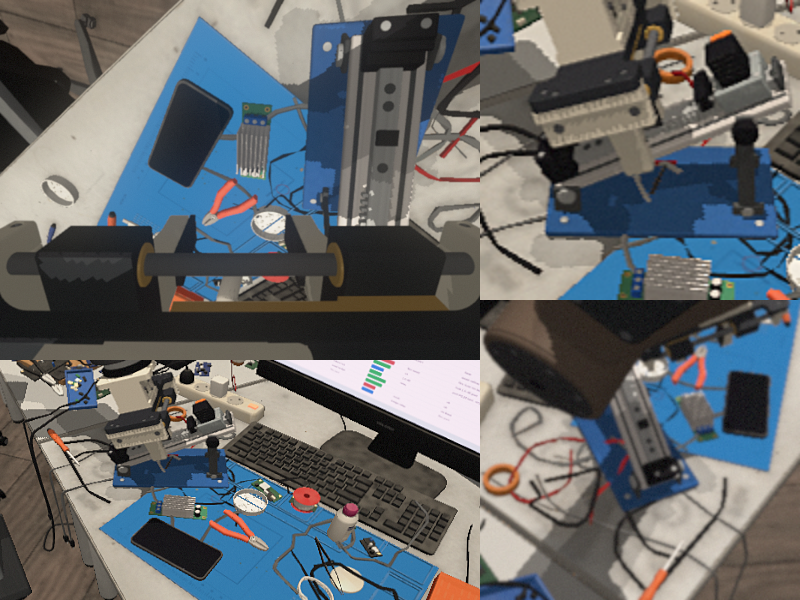

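The board was knocked off and now lies flat, heatsink up, on the mat between holder and phone: wrist view about (339,187), side view about (327,322). The bystanders look unmoved. I'll locate it numerically.

```bash
cat >> h.py <<'E'
def greens(n,roi,z=.0025,zm=60):
    o=telemetry.get_obs(); im=np.ascontiguousarray(viewer.snapshot(n)[:,:,::-1]); c=cam(n,o)
    m=cv2.inRange(cv2.cvtColor(im,cv2.COLOR_BGR2HSV),(45,60,30),(88,255,255)); x0,y0,x1,y1=roi
    k=np.zeros_like(m);k[y0:y1,x0:x1]=m[y0:y1,x0:x1]
    N,L,s,ce=cv2.connectedComponentsWithStats(k); out=[]
    for i in range(1,N):
        if s[i,4]>zm: out.append((s[i].tolist(),onz(c,[ce[i]],z)[0].round(4)))
    return out,im,c,o
E
python3 - <<'E'
from h import *
c0=telemetry.get_obs(); print(c0["tool_pos"],c0["orientation"],c0["joint_pos"].round(1),c0["opening"])
out,im,c,o=greens("side",(240,280,400,360),zm=15)
for t in out: print(t)
out,im,c,o=greens("scene",(330,240,400,300),zm=10)
for t in out: print(t)
out,im,c,o=greens("wrist",(280,100,380,280),zm=20)
for t in out: print(t)
print(delta([.50,-.50,.30],R.from_euler('xyz',[180,0,152.5],degrees=True).as_matrix()))
E
```

```text
[ 0.46374313 -0.47939905  0.167904  ] [-166.76865309   20.28246561  150.68031897] [ -23.6   10.5  -38.6   36.   -26.4 -128.6] 0.0433650975857485
([299, 318, 13, 14, 74], array([ 0.4389, -0.489 ,  0.0025]))
([343, 320, 14, 17, 108], array([ 0.5105, -0.5364,  0.0025]))
([365, 279, 11, 7, 45], array([ 0.4393, -0.4895,  0.0025]))
([324, 136, 39, 26, 423], array([ 0.4396, -0.4875,  0.0025]))
([322, 226, 33, 13, 66], array([ 0.5211, -0.5384,  0.0025]))
[-0.0878 -0.0241 -0.1082 -0.2367  0.3444 -0.0714]
```

carry_out(rows=[[-0.02, 0, -0.05, 0, 0, 0], [-0.04, -0.01, -0.08, -0.08, 0.11, 0], [-0.087, -0.024, -0.108, -0.16, 0.22, -0.05], [-0.087, -0.024, -0.108, -0.237, 0.344, -0.071], [-0.087, -0.024, -0.108, -0.237, 0.344, -0.071], [-0.087, -0.024, -0.108, -0.237, 0.344, -0.071]], grip=1)

```text
clock: 11.18
tool_pos: [0.4978, -0.5015, 0.2978]
orientation: [-179.9, -0.1, 152.2]
force: [0.1, -0.3, -0.5]
opening: 0.0822
gripper_force: 0.0
```

```bash
python3 - <<'E'
from h import *
o=telemetry.get_obs(); print(o["clock"],o["tool_pos"],o["orientation"],o["joint_pos"].round(1))
out,im,c,o=greens("wrist",(200,40,460,300),zm=20)
for t in out: print(t)
g=[t for t in out]
cv2.imwrite("pics/w6.png",im)
print(delta([.4775,-.513,.15],R.from_euler('xyz',[180,0,-122.6],degrees=True).as_matrix()))
E
```

```text
11.175 [ 0.49784195 -0.50147332  0.29783605] [-1.79936401e+02 -9.37578690e-02  1.52199868e+02] [-29.4  21.9  11.8   0.1 -80.  -88.4]
([297, 143, 27, 19, 213], array([ 0.4391, -0.4884,  0.0025]))
([295, 209, 21, 15, 135], array([ 0.5152, -0.5348,  0.0025]))
([337, 286, 27, 14, 128], array([ 0.6457, -0.5257,  0.0025]))
[ 1.2000e-02 -2.0300e-02  1.4870e-01  0.0000e+00 -1.2000e-03 -1.4858e+00]
```

carry_out(rows=[[0.002, -0.003, 0, 0, 0, -0.18], [0.004, -0.006, 0, 0, 0, -0.36], [0.006, -0.01, 0, 0, 0, -0.54], [0.008, -0.014, 0.02, 0, 0, -0.72], [0.01, -0.018, 0.05, 0, 0, -0.9], [0.012, -0.02, 0.08, 0, 0, -1.08], [0.012, -0.02, 0.12, 0, 0, -1.26], [0.012, -0.02, 0.148, 0, 0, -1.44]])

```text
clock: 12.22
tool_pos: [0.4779, -0.5107, 0.1514]
orientation: [-180.0, 0.0, -124.7]
force: [0.4, 0.0, 0.3]
opening: 0.0875
gripper_force: 0.0
```

carry_out(rows=[[0, 0, 0, 0, 0, -0.055], [0, 0, 0, 0, 0, -0.055], [0, 0, 0, 0, 0, -0.055]])

```text
clock: 12.6
tool_pos: [0.4797, -0.5117, 0.1535]
orientation: [-179.8, 0.1, -122.0]
force: [-0.5, 0.2, -0.8]
opening: 0.0876
gripper_force: 0.0
```

```bash
python3 - <<'E'
from h import *
o=telemetry.get_obs(); print(o["clock"],o["tool_pos"],o["orientation"],o["joint_pos"].round(1))
out,im,c,o=greens("wrist",(100,40,560,300),zm=20)
for t in out: print(t)
a=np.radians(-31.4)
ctr=np.array([.4772,-.5116])
P=[[ctr[0]+x*np.cos(a)-y*np.sin(a),ctr[1]+x*np.sin(a)+y*np.cos(a),z] for z,L in((.0025,.052),(.03,.028)) for x,y in((L,.017),(L,-.017),(-L,-.017),(-L,.017))]
im=im.copy(); q=proj(c,P).round().astype(int); cv2.polylines(im,[q[:4],q[4:]],True,(0,0,255),1)
cv2.imwrite("pics/w7b.png",cv2.resize(im,(800,600)))
E
```

```text
12.6 [ 0.47969323 -0.51169854  0.15352721] [-1.79843006e+02  6.34727758e-02 -1.21999535e+02] [-31.   25.6  -1.2  -0.1 -63.   -1. ]
([270, 205, 25, 35, 391], array([ 0.5115, -0.5375,  0.0025]))
([359, 209, 25, 35, 303], array([ 0.4378, -0.4886,  0.0025]))
([126, 262, 27, 38, 267], array([ 0.6623, -0.5562,  0.0025]))
([156, 278, 25, 22, 129], array([ 0.6439, -0.5342,  0.0025]))
```

View pics/w7b.png

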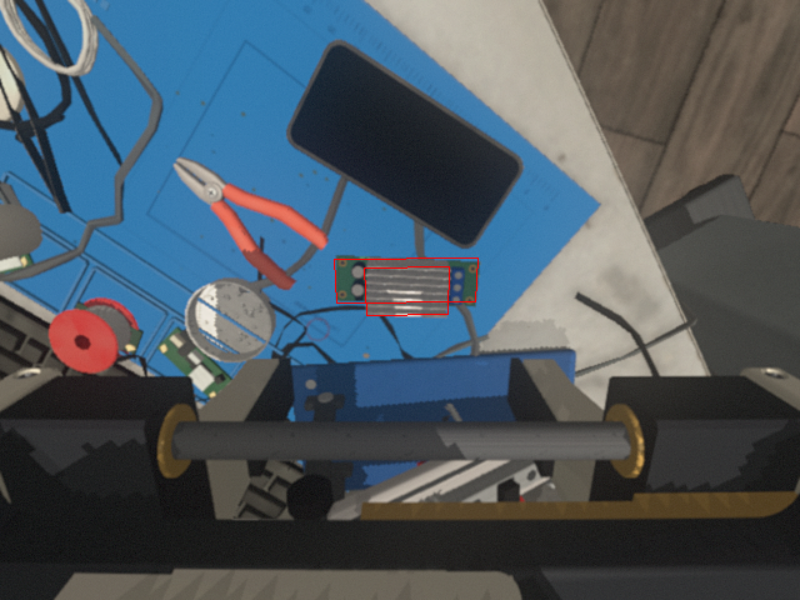

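The overlay matches the board: heatsink at (366–450, 267–315), +x end at (338,280), and the pliers about 36 mm clear of the finger path. I'll grip the heatsink lengthwise and move the board to open desk.

carry_out(rows=[[0.002, 0.002, 0.04, 0, 0, 0], [0.002, 0.002, 0.08, 0, 0, 0], [0.002, 0.002, 0.11, 0, 0, 0], [0.002, 0.002, 0.125, 0, 0, 0], [0.002, 0.002, 0.132, 0, 0, 0], [0.002, 0.002, 0.132, 0, 0, 0]])

```text
clock: 13.4
tool_pos: [0.4779, -0.5127, 0.0209]
orientation: [-179.9, 0.1, -121.9]
force: [-0.2, 0.1, -0.4]
opening: 0.0877
gripper_force: 0.0
```

carry_out(rows=[[0, 0, 0, 0, 0, 0], [0, 0, 0, 0, 0, 0], [0, 0, 0, 0, 0, 0], [0, 0, 0, 0, 0, 0], [0, 0, 0, 0, 0, 0], [0, 0, 0, 0, 0, 0]], grip=-1)

```text
clock: 14.15
tool_pos: [0.4774, -0.5123, 0.0206]
orientation: [-180.0, 0.1, -121.9]
force: [-3.0, 1.6, 5.0]
opening: 0.0558
gripper_force: 29.8
```

carry_out(rows=[[0, 0, -0.03, 0, 0, 0], [0, 0, -0.08, 0, 0, 0], [0, 0, -0.14, 0, 0, 0], [0, 0, -0.2, 0, 0, 0], [0, 0, -0.22, 0, 0, 0], [0, 0, -0.22, 0, 0, 0]])

```text
clock: 14.9
tool_pos: [0.478, -0.5131, 0.2419]
orientation: [-179.7, 0.1, -121.9]
force: [-0.5, 0.7, -0.9]
opening: 0.0558
gripper_force: 29.8
```

carry_out(rows=[[-0.04, 0.024, 0, 0, 0, 0], [-0.085, 0.05, 0, 0, 0, 0], [-0.13, 0.077, 0, 0, 0, 0], [-0.175, 0.103, 0, 0, 0, 0], [-0.22, 0.13, 0, 0, 0, 0], [-0.26, 0.154, 0, 0, 0, 0], [-0.2815, 0.1665, 0, 0, 0, 0], [-0.2815, 0.1665, 0, 0, 0, 0]])

```text
clock: 15.9
tool_pos: [0.4841, -0.1839, 0.2388]
orientation: [179.9, 0.1, -121.8]
force: [1.1, -0.2, -1.2]
opening: 0.056
gripper_force: 29.8
```

```bash
python3 - <<'E'
from h import *
o=telemetry.get_obs(); print(o["clock"],o["tool_pos"],o["orientation"],o["joint_pos"].round(1),o["opening"],o["gripper_force"])
out,im,c,o=greens("wrist",(100,40,560,300),z=o["tool_pos"][2]-.018,zm=60)
for t in out: print(t)
E
```

```text
15.9 [ 0.48406395 -0.18393797  0.23883922] [ 1.79909820e+02  7.31195382e-02 -1.21798958e+02] [  0.8   5.2 -17.7  -0.1 -67.1 -32.6] 0.05601544574939316 29.81991559267044
([225, 261, 45, 31, 572], array([ 0.516 , -0.2164,  0.2208]))
([374, 265, 44, 26, 444], array([ 0.4436, -0.1701,  0.2208]))
```

carry_out(rows=[[0, 0, 0.05, 0, 0, 0], [0, 0, 0.1, 0, 0, 0], [0, 0, 0.15, 0, 0, 0], [0, 0, 0.19, 0, 0, 0], [0, 0, 0.21, 0, 0, 0], [0, 0, 0.216, 0, 0, 0], [0, 0, 0.219, 0, 0, 0], [0, 0, 0.219, 0, 0, 0]])

```text
clock: 16.95
tool_pos: [0.4856, -0.1857, 0.0222]
orientation: [-179.9, 0.1, -122.0]
force: [0.3, 0.0, -1.3]
opening: 0.0554
gripper_force: 29.8
```

carry_out(rows=[[0, 0, 0, 0, 0, 0], [0, 0, 0, 0, 0, 0], [0, 0, 0, 0, 0, 0]], grip=1)

```text
clock: 17.32
tool_pos: [0.4855, -0.1854, 0.0222]
orientation: [-179.9, 0.1, -121.9]
force: [-0.0, -0.5, 0.3]
opening: 0.0801
gripper_force: 0.0
```

carry_out(rows=[[0, 0, -0.03, 0, 0, 0], [0, 0, -0.08, 0, 0, 0], [0, 0, -0.14, 0, 0, 0.15], [0, 0, -0.14, 0, 0, 0.33], [0, 0, -0.14, 0, 0, 0.51], [0, 0, -0.14, 0, 0, 0.69], [0, 0, -0.14, 0, 0, 0.87], [0, 0, -0.14, 0, 0, 1.05]])

```text
clock: 18.32
tool_pos: [0.4849, -0.1855, 0.1618]
orientation: [179.9, 0.1, 177.6]
force: [-0.2, 0.6, 0.6]
opening: 0.0875
gripper_force: 0.0
```

carry_out(rows=[[0, 0, 0, 0, 0, 0.18], [0, 0, 0, 0, 0, 0.36], [0, 0, 0, 0, 0, 0.52], [0, 0, 0, 0, 0, 0.52], [0, 0, 0, 0, 0, 0.52]])

```text
clock: 18.95
tool_pos: [0.4849, -0.1856, 0.1618]
orientation: [179.9, 0.1, 148.3]
force: [0.0, -0.4, 0.8]
opening: 0.0877
gripper_force: 0.0
```

```bash
python3 - <<'E'
from h import *
o=telemetry.get_obs(); print(o["clock"],o["tool_pos"],o["orientation"],o["joint_pos"].round(1),o["opening"],o["gripper_force"])
out,im,c,o=greens("wrist",(200,40,440,300),zm=60)
for t in out: print(t)
m=cv2.inRange(cv2.cvtColor(im,cv2.COLOR_BGR2HSV),(45,60,30),(88,255,255))
for s,p in out:
    x,y,w,h=s[:4]; k=np.zeros_like(m);k[y:y+h,x:x+w]=m[y:y+h,x:x+w]
    pts=cv2.findNonZero(k); b=cv2.boxPoints(cv2.minAreaRect(pts)); print(b.round(1).tolist(),onz(c,b,.0025)[:,:2].round(4).tolist())
E
```

```text
18.95 [ 0.48488791 -0.18556601  0.16178448] [1.79885299e+02 6.01305257e-02 1.48312139e+02] [ 7.000e-01  8.900e+00 -2.410e+01 -1.000e-01 -5.680e+01 -1.223e+02] 0.08766771916460492 0.0
([425, 102, 12, 11, 88], array([ 0.4483, -0.0518,  0.0025]))
([358, 121, 13, 16, 117], array([ 0.4338, -0.1101,  0.0025]))
([305, 167, 37, 27, 478], array([ 0.451 , -0.1619,  0.0025]))
([402, 177, 38, 30, 509], array([ 0.5095, -0.0915,  0.0025]))
([427, 225, 13, 24, 146], array([ 0.5553, -0.1004,  0.0025]))
([309, 254, 29, 20, 203], array([ 0.5271, -0.2085,  0.0025]))
[[425.0, 102.0], [436.0, 102.0], [436.0, 112.0], [425.0, 112.0]] [[0.4426, -0.055], [0.4475, -0.0469], [0.4547, -0.0505], [0.4498, -0.0586]]
[[356.79998779296875, 133.39999389648438], [363.6000061035156, 119.80000305175781], [370.3999938964844, 123.19999694824219], [363.6000061035156, 136.8000030517578]] [[0.4343, -0.1174], [0.4277, -0.1067], [0.4332, -0.1031], [0.44, -0.1137]]
[[305.0, 167.0], [341.0, 167.0], [341.0, 193.0], [305.0, 193.0]] [[0.435, -0.1714], [0.452, -0.1438], [0.4722, -0.1558], [0.4548, -0.184]]
[[402.0, 177.0], [439.0, 177.0], [439.0, 206.0], [402.0, 206.0]] [[0.4887, -0.1012], [0.5064, -0.0725], [0.5307, -0.0842], [0.5125, -0.1137]]
[[427.0, 225.0], [439.0, 225.0], [439.0, 248.0], [427.0, 248.0]] [[0.5413, -0.1019], [0.5473, -0.0922], [0.5683, -0.1023], [0.5622, -0.1122]]
[[309.0, 272.0], [312.20001220703125, 253.0], [338.8999938964844, 257.5], [335.79998779296875, 276.5]] [[0.5233, -0.2228], [0.508, -0.2096], [0.5257, -0.1898], [0.5413, -0.2028]]
```

```bash
python3 - <<'E'
from h import *
Rg=R.from_euler('xyz',[180,-14,148.2],degrees=True).as_matrix(); a=np.radians(-31.8); bx=np.array([np.cos(a),np.sin(a),0])
T=np.array([.488,-.1853,.0065])+.0055*bx; print(Rg[:,2],T,delta(T-.07*Rg[:,2],Rg))
E
```

```text
[-0.20560765  0.12748214 -0.97029573] [ 0.49267441 -0.18819826  0.0065    ] [-0.0248  0.0017  0.0874  0.0019  0.2454  0.0015]
```

carry_out(rows=[[-0.01, 0, 0.03, 0, 0.12, 0], [-0.0248, 0.0015, 0.06, 0, 0.245, 0], [-0.0248, 0.0015, 0.087, 0, 0.245, 0], [-0.0248, 0.0015, 0.087, 0, 0.245, 0], [-0.0248, 0.0015, 0.087, 0, 0.245, 0]])

```text
clock: 19.62
tool_pos: [0.5072, -0.1974, 0.0759]
orientation: [179.9, -13.9, 148.2]
force: [0.5, 0.5, -0.0]
opening: 0.0874
gripper_force: 0.0
```

```bash
python3 - <<'E'
from h import *
o=telemetry.get_obs(); print(o["orientation"],o["joint_pos"].round(1))
Rg=R.from_euler('xyz',[180,-14,148.2],degrees=True).as_matrix()
print(delta([ 0.4927, -0.1882,0.0065],Rg))
E
```

```text
[179.87064862 -13.90704849 148.2170313 ] [  -5.4   24.8  -13.    -6.9  -64.8 -112.8]
[0.     0.     0.0715 0.0022 0.0016 0.0003]
```

carry_out(rows=[[0, 0, 0.025, 0, 0, 0], [0, 0, 0.045, 0, 0, 0], [0, 0, 0.062, 0, 0, 0], [0, 0, 0.071, 0, 0, 0], [0, 0, 0.071, 0, 0, 0]])

```text
clock: 20.25
tool_pos: [0.4924, -0.1881, 0.006]
orientation: [179.9, -14.0, 148.2]
force: [1.6, -0.1, 1.2]
opening: 0.0874
gripper_force: 0.0
```

carry_out(rows=[[0, 0, 0, 0, 0, 0], [0, 0, 0, 0, 0, 0], [0, 0, 0, 0, 0, 0], [0, 0, 0, 0, 0, 0], [0, 0, 0, 0, 0, 0], [0, 0, 0, 0, 0, 0]], grip=-1)

```text
clock: 21.0
tool_pos: [0.4924, -0.1882, 0.0058]
orientation: [179.9, -14.0, 148.1]
force: [0.0, -1.3, -0.1]
opening: 0.0338
gripper_force: 29.8
```

carry_out(rows=[[0, 0, -0.04, 0, 0, 0], [0, 0, -0.09, 0, 0, 0], [0, 0, -0.14, 0, 0, 0], [0, 0, -0.17, 0, 0, 0], [0, 0, -0.17, 0, 0, 0]])

```text
clock: 21.62
tool_pos: [0.5287, -0.2106, 0.173]
orientation: [179.8, -13.7, 148.2]
force: [-0.1, 0.2, -2.3]
opening: 0.0338
gripper_force: 29.8
```

```bash
cat >> h.py <<'E'
PT=14.
Rp=Rt@R.from_euler('y',PT,degrees=True).as_matrix()  # less tilted tool
# TCP rel board in slope axes: +5.5 mm up, +6.5 mm out
def tcp(bx,by,bz): return J([bx+.0055,by,bz+.0065])
E
python3 - <<'E'
from h import *
o=telemetry.get_obs(); print(o["clock"],o["tool_pos"],o["orientation"],o["joint_pos"].round(1),o["opening"])
print(R.from_matrix(Rp).as_euler('xyz',degrees=True))
print(tcp(.064,0,.06),delta(tcp(.064,0,.06),Rp))
E
```

```text
21.625 [ 0.52865772 -0.2106242   0.17297716] [179.78664105 -13.73467543 148.15371182] [  -6.4   21.4   -4.1   -6.2  -76.9 -113.4] 0.03379071813435254
[-180.    16.   152.5]
[ 0.45723185 -0.36554623  0.15134069] [-0.0256 -0.1693  0.0154  0.0021 -0.5186 -0.0777]
```

carry_out(rows=[[-0.005, -0.034, -0.02, 0, -0.13, -0.015], [-0.01, -0.068, -0.02, 0, -0.26, -0.03], [-0.016, -0.102, -0.01, 0, -0.39, -0.05], [-0.022, -0.136, 0, 0, -0.5186, -0.0777], [-0.0256, -0.1693, 0.015, 0.002, -0.5186, -0.0777], [-0.0256, -0.1693, 0.015, 0.002, -0.5186, -0.0777], [-0.0256, -0.1693, 0.015, 0.002, -0.5186, -0.0777]])

```text
clock: 22.5
tool_pos: [0.4554, -0.3649, 0.149]
orientation: [-179.9, 15.7, 152.5]
force: [0.0, 0.3, -1.5]
opening: 0.0343
gripper_force: 29.8
```

```bash
python3 - <<'E'
from h import *
o=telemetry.get_obs(); print(o["clock"],o["orientation"],o["joint_pos"].round(1),toJ(o["tool_pos"]))
print(delta(tcp(.061,0.0005,.015),Rp)); print(delta(tcp(.061,0.0005,.003),Rp))
# lateral check: jaw dark block & board green in wrist
out,im,c,o=greens("wrist",(200,40,440,330),zm=60)
for s,p in out: print(s)
for bz in (.06,): print(proj(c,[J([.012,y,0]) for y in(-.02,.02)]+[J([.013,y,.06]) for y in (-.017,.017)]))
cv2.imwrite("pics/w8.png",im)
E
```

```text
22.5 [-179.92451095   15.67220543  152.49502264] [ -17.7    7.3  -32.2    4.7  -35.2 -103.3] [ 0.06664781 -0.00028083  0.06546067]
[-0.0107  0.0008  0.0426 -0.0013 -0.0057 -0.0001]
[-0.0137  0.0009  0.0543 -0.0013 -0.0057 -0.0001]
[290, 186, 66, 48, 1748]
[[292.84737851 199.74414806]
 [351.31943096 199.76084416]
 [289.37016034 195.29372545]
 [355.77786842 195.31221134]]
```

carry_out(rows=[[-0.004, 0.001, 0.015, 0, 0, 0], [-0.008, 0.001, 0.03, 0, -0.003, 0], [-0.0107, 0.001, 0.0425, 0, -0.005, 0], [-0.0107, 0.001, 0.0425, 0, -0.005, 0], [-0.0107, 0.001, 0.0425, 0, -0.005, 0]])

```text
clock: 23.18
tool_pos: [0.4755, -0.3743, 0.1115]
orientation: [-179.9, 16.0, 152.5]
force: [-0.0, -0.0, -1.1]
opening: 0.0341
gripper_force: 29.8
```

```bash
python3 - <<'E'
from h import *
o=telemetry.get_obs(); print(o["clock"],o["orientation"],o["joint_pos"].round(1),toJ(o["tool_pos"]),o["force"],o["moment"])
print(delta(tcp(.061,0.0005,.003),Rp))
out,im,c,o=greens("wrist",(200,40,440,330),zm=60)
for s,p in out: print(s)
print(proj(c,[J([.009,y,.015]) for y in (-.017,.017)]))
# jaw/bed edges: dark jaw block extents along the row through ledge-wall top
g=cv2.cvtColor(im,cv2.COLOR_BGR2GRAY); p=proj(c,[J([-.003,-.02,.014]),J([-.003,.02,.014])]); print(p); r=int(p[0,1]); print(r,g[r,270:380:2].tolist())
E
```

```text
23.175 [-179.91732986   16.0058581   152.53494435] [ -18.    11.8  -32.9    5.4  -29.7 -103.7] [0.06715839 0.00071056 0.02190135] [-0.03740397 -0.01545116 -1.08126749] [ 0.39761715  0.84235438 -0.01566459]
[-0.0024 -0.0002  0.0122 -0.0013  0.0001  0.0006]
[289, 185, 68, 49, 1825]
[[287.65778398 186.52427002]
 [353.76077132 186.58256997]]
[[281.90012313 163.21321419]
 [359.56796005 163.27687547]]
163 [86, 70, 52, 80, 120, 125, 126, 73, 38, 45, 44, 43, 41, 41, 35, 40, 44, 41, 37, 37, 37, 35, 38, 36, 36, 37, 33, 36, 34, 35, 34, 39, 33, 31, 36, 34, 32, 36, 32, 36, 37, 33, 34, 31, 24, 41, 122, 124, 114, 58, 40, 44, 47, 47, 52]
```

carry_out(rows=[[-0.001, 0, 0.004, 0, 0, 0], [-0.0018, 0, 0.008, 0, 0, 0], [-0.0024, 0, 0.011, 0, 0, 0], [-0.0024, 0, 0.012, 0, 0, 0], [-0.0024, 0, 0.012, 0, 0, 0]])

```text
clock: 23.85
tool_pos: [0.4804, -0.3769, 0.1007]
orientation: [-179.9, 16.0, 152.5]
force: [0.3, 0.3, -1.7]
opening: 0.0332
gripper_force: 29.8
```

```bash
python3 - <<'E'
from h import *
o=telemetry.get_obs(); print(o["clock"],o["orientation"],toJ(o["tool_pos"])-[.0055,0,.0065],o["force"],o["moment"])
out,im,c,o=greens("wrist",(200,40,440,330),zm=60)
for s,p in out: print(s)
print(proj(c,[J([x,y,0.002]) for x in (.0,.006,.009) for y in (-.017,.017)]))
E
```

```text
23.85 [-179.9235623    16.01553483  152.52728413] [0.06103129 0.00067141 0.00323137] [ 0.25643159  0.26744535 -1.7491914 ] [0.39106065 0.80917878 0.01409752]
[288, 185, 69, 49, 1852]
[[287.78123495 170.28527901]
 [353.78391642 170.33156051]
 [287.8422068  182.03187174]
 [353.70136169 182.08004225]
 [287.87306794 187.88682241]
 [353.6597268  187.93593115]]
```

carry_out(rows=[[-0.0003, 0, 0.001, 0, 0, 0], [-0.0005, 0, 0.002, 0, 0, 0], [-0.0005, 0, 0.002, 0, 0, 0]])

```text
clock: 24.28
tool_pos: [0.4815, -0.3774, 0.0992]
orientation: [-179.9, 16.0, 152.5]
force: [-0.0, 0.8, -0.1]
opening: 0.0335
gripper_force: 29.8
```

carry_out(rows=[[-0.0003, 0, 0.001, 0, 0, 0], [-0.0005, 0, 0.002, 0, 0, 0], [-0.0005, 0, 0.002, 0, 0, 0]])

```text
clock: 24.65
tool_pos: [0.4817, -0.3775, 0.099]
orientation: [-179.9, 16.0, 152.5]
force: [-10.7, 11.1, 20.2]
opening: 0.0339
gripper_force: 29.9
```

carry_out(rows=[[0.0003, 0, -0.0015, 0, 0, 0], [0.0003, 0, -0.0015, 0, 0, 0], [0.0025, 0, -0.001, 0, 0, 0], [0.0045, 0, -0.0005, 0, 0, 0], [0.006, 0, 0, 0, 0, 0], [0.006, 0, 0, 0, 0, 0]])

```text
clock: 25.4
tool_pos: [0.4798, -0.3763, 0.0979]
orientation: [-179.9, 16.4, 152.6]
force: [-0.2, 0.2, 8.8]
opening: 0.0339
gripper_force: 29.9
```

```bash
python3 - <<'E'
from h import *
o=telemetry.get_obs(); print(o["clock"],o["orientation"],toJ(o["tool_pos"])-[.0055,0,.0065],o["force"],o["moment"])
print(np.array([u,l,n])@o["force"])
out,im,c,o=greens("wrist",(200,40,440,330),zm=60)
for s,p in out: print(s)
E
```

```text
25.4 [-179.92315578   16.35168595  152.59332267] [0.05889473 0.0008899  0.0012033 ] [-0.18477618  0.18656946  8.80631765] [-0.0069353   0.06187787  0.03868318]
[4.18661207 0.08016899 7.75151813]
[288, 185, 69, 49, 1869]
```

carry_out(rows=[[0.0003, 0, -0.001, 0, 0, 0], [0.0003, 0, -0.001, 0, 0, 0], [0.0003, 0, -0.001, 0, 0, 0]])

```text
clock: 25.82
tool_pos: [0.4764, -0.3748, 0.0959]
orientation: [-179.9, 16.0, 152.5]
force: [-0.0, 0.6, -1.4]
opening: 0.034
gripper_force: 29.9
```

```bash
python3 - <<'E'
from h import *
o=telemetry.get_obs(); print(o["clock"],o["orientation"],toJ(o["tool_pos"])-[.0055,0,.0065]);print(np.array([u,l,n])@o["force"],o["moment"])
E
```

```text
25.825 [-179.92285237   15.97252203  152.51944475] [0.05469508 0.00062769 0.00137349]
[-0.93815069  0.4919653  -1.09625932] [ 0.49388829  0.83747841 -0.01265318]
```

carry_out(rows=[[0, 0, 0, 0, 0, 0], [0, 0, 0, 0, 0, 0], [0, 0, 0, 0, 0, 0]], grip=1)

```text
clock: 26.2
tool_pos: [0.4768, -0.375, 0.0966]
orientation: [-179.9, 16.0, 152.5]
force: [0.5, 0.3, -0.3]
opening: 0.0586
gripper_force: 0.0
```

carry_out(rows=[[0, 0, -0.04, 0, 0, 0], [0, 0, -0.09, 0, 0, 0], [0, 0, -0.13, 0, 0, 0], [0, 0, -0.13, 0, 0, 0]])

```text
clock: 26.7
tool_pos: [0.4463, -0.3587, 0.2257]
orientation: [-180.0, 16.4, 152.5]
force: [0.9, -0.1, -0.1]
opening: 0.0875
gripper_force: 0.0
```

```bash
python3 - <<'E'
from h import *
np.set_printoptions(precision=4,suppress=True)
o=telemetry.get_obs(); print(o["clock"],o["opening"],o["orientation"],toJ(o["tool_pos"]),o["joint_pos"].round(1))
print("button tri",toJ([.5707,-.4072,.1874]))
out,im,c,o=greens("wrist",(200,40,440,300),zm=30)
def pl(c,uv,h): # intersect plane n.z=h of jaw frame -> jaw coords
    oo,d=ray(c,uv); t=(h-(oo-LJ)@n)/(d@n); P=oo+d*t[:,None]; return np.array([toJ(p) for p in P])
for s,p in out:
    x,y,w,h=s[:4]; print(s,pl(c,[(x,y),(x+w,y),(x,y+h),(x+w,y+h)],.0025))
cv2.imwrite("pics/w9.png",im)
for nme in ("side","scene","wrist"):
    i2=np.ascontiguousarray(viewer.snapshot(nme)[:,:,::-1]); cv2.imwrite(f"pics/{nme}9.png",i2)
    hsv=cv2.cvtColor(i2,cv2.COLOR_BGR2HSV); m=cv2.inRange(hsv,(5,150,120),(18,255,255))
    N,L,s,ce=cv2.connectedComponentsWithStats(m); print(nme,proj(cam(nme,o),J([.19,.02,0])),[(s[i].tolist(),ce[i].round(1).tolist()) for i in range(1,N) if s[i,4]>25])
E
```

```text
26.7 0.08754602566065568 [-179.9652   16.4405  152.544 ] [0.0955 0.001  0.1373] [ -17.2    1.4  -27.5    4.1  -45.  -102.8]
button tri [0.1913 0.0154 0.0378]
[301, 161, 41, 21, 310] [[ 0.0053 -0.0168  0.0025]
 [ 0.0053  0.019   0.0025]
 [ 0.0235 -0.0168  0.0025]
 [ 0.0234  0.0191  0.0025]]
[300, 248, 39, 26, 570] [[ 0.0816 -0.0179  0.0025]
 [ 0.0816  0.0168  0.0025]
 [ 0.105  -0.018   0.0025]
 [ 0.105   0.0169  0.0025]]
side [358.24   212.2825] [([386, 127, 10, 6, 38], [390.6, 129.7]), ([345, 195, 11, 6, 28], [349.7, 197.3]), ([315, 204, 21, 16, 114], [324.0, 210.9]), ([198, 231, 21, 26, 168], [207.1, 242.7]), ([374, 325, 30, 31, 230], [389.0, 339.0]), ([360, 337, 39, 26, 257], [378.3, 350.4]), ([573, 397, 67, 78, 2915], [610.8, 433.8])]
scene [288.3349 213.3345] [([421, 89, 8, 8, 31], [424.6, 93.1]), ([425, 178, 6, 19, 47], [427.7, 188.0]), ([348, 223, 14, 14, 30], [354.2, 229.6]), ([363, 228, 5, 18, 27], [365.3, 237.1]), ([44, 264, 14, 13, 117], [50.2, 270.1]), ([203, 304, 26, 22, 245], [216.1, 314.6]), ([309, 383, 31, 44, 322], [323.0, 405.8])]
wrist [341.6826 364.5618] [([383, 0, 17, 9, 81], [390.1, 2.6]), ([465, 218, 27, 21, 120], [474.6, 228.3]), ([494, 219, 14, 31, 126], [501.8, 230.7]), ([467, 241, 20, 13, 67], [474.6, 249.0]), ([174, 275, 26, 36, 239], [185.1, 291.6]), ([335, 385, 13, 18, 228], [341.0, 393.5])]
```

```bash
cat >> h.py <<'E'
def pl(c,uv,h):
    oo,d=ray(c,uv); t=(h-(oo-LJ)@n)/(d@n); P=oo+d*t[:,None]; return np.array([toJ(p) for p in P])
E
python3 - <<'E'
from h import *
np.set_printoptions(precision=4,suppress=True)
o=telemetry.get_obs(); cw=cam("wrist",o); cd=cam("side")
print(o["clock"])
for h in (0,.005,.009,.013): print(h,pl(cw,[(335,385),(348,385),(335,403),(348,403)],h).tolist(), pl(cd,[(345,195),(356,201),(349.7,197.3)],h).tolist())
def tri(c1,a,c2,b):
    o1,d1=ray(c1,a); o2,d2=ray(c2,b); d1,d2=d1[0],d2[0]
    t=np.linalg.lstsq(np.c_[d1,-d2],o2-o1,rcond=None)[0]; p,q=o1+t[0]*d1,o2+t[1]*d2
    return toJ((p+q)/2),np.linalg.norm(p-q)
print(tri(cw,(341,393.5),cd,(349.7,197.3)))
# dark blocks on wrist image along column at rail centre
g=cv2.cvtColor(cv2.imread("pics/wrist9.png"),cv2.COLOR_BGR2GRAY)
p=proj(cw,[J([x,.001,.010]) for x in (.14,.15,.16,.17,.18,.19,.2,.21,.22)]); print(p.round(1).tolist())
print([(r,int(g[r,320])) for r in range(300,430,3)])
E
```

```text
26.9
0 [[0.20181262322986476, 0.013383358352030531, 3.905610105736402e-17], [0.20180948606475502, 0.025276148125390887, 1.0155621237962353e-17], [0.21899952214593688, 0.013456882060124803, 4.0567831591932297e-17], [0.2189971256353026, 0.025404396662826692, 3.036397541162591e-17]] [[0.16661319112394146, 0.08522328227496849, -6.257017269994379e-17], [0.18789577895343304, 0.05378163845283705, -6.261059518811526e-17], [0.17592751627378458, 0.07230566915868641, -6.606455607838117e-17]]
0.005 [[0.19931967618656254, 0.013166146355297396, 0.005000000000000013], [0.19931659011627828, 0.024865238953937316, 0.005000000000000002], [0.21622665308049438, 0.013238472587037876, 0.005000000000000036], [0.21622429560168938, 0.024991398714909723, 0.004999999999999965]] [[0.16879654196723776, 0.07827337671483364, 0.00499999999999993], [0.1898749909539779, 0.047133315615417906, 0.004999999999999951], [0.17802152574692726, 0.06547966707372095, 0.004999999999999999]]
0.009 [[0.19732531855192062, 0.012992376757910718, 0.009000000000000036], [0.19732227335749677, 0.02453651161677445, 0.009000000000000037], [
[... 785 characters left out ...]
y([0.1912, 0.0175, 0.0388]), np.float64(0.003434119812838072))
[[321.6, 322.1], [321.5, 333.3], [321.5, 344.5], [321.5, 355.6], [321.5, 366.6], [321.5, 377.5], [321.5, 388.4], [321.5, 399.3], [321.5, 410.0]]
[(300, 189), (303, 190), (306, 187), (309, 188), (312, 190), (315, 170), (318, 172), (321, 106), (324, 95), (327, 93), (330, 44), (333, 45), (336, 58), (339, 54), (342, 56), (345, 54), (348, 56), (351, 56), (354, 59), (357, 53), (360, 54), (363, 53), (366, 53), (369, 35), (372, 38), (375, 35), (378, 27), (381, 34), (384, 38), (387, 51), (390, 51), (393, 50), (396, 52), (399, 47), (402, 64), (405, 69), (408, 67), (411, 71), (414, 69), (417, 25), (420, 30), (423, 25), (426, 26), (429, 30)]
```

Board seated: its lower edge is hidden by the lip from x of about 5 mm and its upper end is at about 105 mm. Now I hover over the handgrip for a close measurement.

```bash
python3 - <<'E'
from h import *
Rq=Rt@R.from_euler('y',8,degrees=True).as_matrix()
print(delta(J([.195,.0012,.15]),Rq))
E
```

```text
[-0.0967  0.0003 -0.0411 -0.0012 -0.1058  0.0003]
```

carry_out(rows=[[-0.03, 0, -0.02, 0, -0.03, 0], [-0.06, 0, -0.035, 0, -0.06, 0], [-0.0967, 0, -0.041, 0, -0.106, 0], [-0.0967, 0, -0.041, 0, -0.106, 0], [-0.0967, 0, -0.041, 0, -0.106, 0]])

```text
clock: 27.52
tool_pos: [0.5166, -0.3954, 0.2855]
orientation: [-179.9, 21.9, 152.5]
force: [0.5, 0.5, -1.6]
opening: 0.0877
gripper_force: 0.0
```

```bash
python3 - <<'E'
from h import *
np.set_printoptions(precision=4,suppress=True)
o=telemetry.get_obs(); print(o["clock"],o["orientation"],toJ(o["tool_pos"]),o["joint_pos"].round(1))
c=cam("wrist",o); im=np.ascontiguousarray(viewer.snapshot("wrist")[:,:,::-1]); cv2.imwrite("pics/w10.png",im)
hsv=cv2.cvtColor(im,cv2.COLOR_BGR2HSV); m=cv2.inRange(hsv,(5,140,100),(18,255,255)); m[:100]=0
N,L,s,ce=cv2.connectedComponentsWithStats(m)
for i in range(1,N):
    if s[i,4]>40 and 250<ce[i][0]<420:
        x,y,w,h=s[i,:4]; print(s[i],ce[i])
        for hh in(.030,.035,.04,.045): print(hh,pl(c,[(x,y),(x+w,y+h),ce[i]],hh))
        cd=cam("side"); o1,d1=ray(c,ce[i]);o2,d2=ray(cd,(349.7,197.3)); t=np.linalg.lstsq(np.c_[d1[0],-d2[0]],o2-o1,rcond=None)[0]; print(toJ(o1+t[0]*d1[0]),toJ(o2+t[1]*d2[0]))
        yy=int(ce[i][1]); print("row",yy,hsv[yy,270:370:2,2].tolist())
xx=318; print("col",[(r,hsv[r,xx,2]) for r in range(150,340,4)])
E
```

```text
27.525 [-179.9202   21.8991  152.5186] [0.1941 0.0009 0.1495] [ -18.2    3.9  -18.7    4.9  -45.9 -102.1]
[335 239  13  26 310] [340.7452 251.9194]
0.03 [[0.1822 0.0123 0.03  ]
 [0.2046 0.0235 0.03  ]
 [0.1932 0.0172 0.03  ]]
0.035 [[0.1813 0.012  0.035 ]
 [0.2033 0.0231 0.035 ]
 [0.1922 0.0169 0.035 ]]
0.04 [[0.1805 0.0118 0.04  ]
 [0.2021 0.0227 0.04  ]
 [0.1911 0.0166 0.04  ]]
0.045 [[0.1796 0.0116 0.045 ]
 [0.2009 0.0223 0.045 ]
 [0.1901 0.0163 0.045 ]]
[0.1912 0.0166 0.0399] [0.1928 0.0174 0.0402]
row 251 [173, 173, 174, 170, 170, 171, 157, 148, 154, 108, 164, 222, 236, 234, 144, 48, 50, 64, 61, 60, 60, 60, 60, 60, 60, 60, 59, 62, 57, 59, 56, 46, 104, 243, 241, 240, 241, 241, 215, 79, 76, 83, 78, 67, 71, 49, 46, 70, 81, 70]
col [(150, np.uint8(112)), (154, np.uint8(115)), (158, np.uint8(112)), (162, np.uint8(113)), (166, np.uint8(112)), (170, np.uint8(114)), (174, np.uint8(114)), (178, np.uint8(112)), (182, np.uint8(113)), (186, np.uint8(97)), (190, np.uint8(153)), (194, np.uint8(93)), (198, np.uint8(83)), (202, np.uint8(46)), (206, np.uint8(43)), (210, np.uint8(57)), (214, np.uint8(68)), (218, np.uint8(96)), (222, np.uint8(83)), (226, np.uint8(85)), (230, np.uint8(69)), (234, np.uint8(46)), (238, np.uint8(52)), (242, np.uint8(60)), (246, np.uint8(59)), (250, np.uint8(61)), (254, np.uint8(62)), (258, np.uint8(62)), (262, np.uint8(62)), (266, np.uint8(62)), (270, np.uint8(49)), (274, np.uint8(61)), (278, np.uint8(83)), (282, np.uint8(54)), (286, np.uint8(59)), (290, np.uint8(69)), (294, np.uint8(61)), (298, np.uint8(55)), (302, np.uint8(56)), (306, np.uint8(53)), (310, np.uint8(86)), (314, np.uint8(42)), (318, np.uint8(67)), (322, np.uint8(80)), (326, np.uint8(84)), (330, np.uint8(86)), (334, np.uint8(84)), (338, np.uint8(51))]
```

```bash
python3 - <<'E'
from h import *
Rq=Rt@R.from_euler('y',8,degrees=True).as_matrix()
print(delta(J([.1885,-.0003,.07]),Rq),delta(J([.1885,-.0003,.017]),Rq))
E
```

```text
[-0.0056 -0.0011  0.0798 -0.0012 -0.0012  0.0004] [-0.013  -0.001   0.1322 -0.0012 -0.0012  0.0004]
```

carry_out(rows=[[-0.002, -0.001, 0.04, 0, 0, 0], [-0.0056, -0.001, 0.08, 0, 0, 0], [-0.009, -0.001, 0.105, 0, 0, 0], [-0.012, -0.001, 0.125, 0, 0, 0], [-0.013, -0.001, 0.132, 0, 0, 0], [-0.013, -0.001, 0.132, 0, 0, 0]])

```text
clock: 28.32
tool_pos: [0.5715, -0.4253, 0.17]
orientation: [-179.9, 22.1, 152.5]
force: [0.5, 0.9, 0.8]
opening: 0.0876
gripper_force: 0.0
```

carry_out(rows=[[0, 0, 0, 0, 0, 0], [0, 0, 0, 0, 0, 0], [0, 0, 0, 0, 0, 0], [0, 0, 0, 0, 0, 0], [0, 0, 0, 0, 0, 0], [0, 0, 0, 0, 0, 0]], grip=-1)

```text
clock: 29.08
tool_pos: [0.5718, -0.4248, 0.1703]
orientation: [-180.0, 22.1, 152.5]
force: [-2.7, -0.4, 2.3]
opening: 0.0332
gripper_force: 9.4
```

```bash
python3 - <<'E'
from h import *
o=telemetry.get_obs(); print(o["clock"],o["orientation"],toJ(o["tool_pos"]),o["joint_pos"].round(1),o["opening"],o["gripper_force"],np.array([u,l,n])@o["force"])
print("per -u metre:",R.from_euler('xyz',o["orientation"],degrees=True).as_matrix().T@-u)
E
```

```text
29.075 [-179.95331893   22.11399995  152.53974449] [0.19074164 0.00033602 0.01841753] [ -19.4   14.9  -21.5    5.9  -31.8 -102.5] 0.03315759342599246 9.404090568423271 [-0.72782802 -1.61841468  3.10744989]
per -u metre: [9.90542825e-01 7.12521757e-04 1.37202059e-01]
```

carry_out(rows=[[0, 0, 0, 0, 0, 0], [0, 0, 0, 0, 0, 0], [0.006, 0, 0.0008, 0, 0, 0], [0.0145, 0, 0.002, 0, 0, 0], [0.0235, 0, 0.0033, 0, 0, 0], [0.0325, 0, 0.0045, 0, 0, 0], [0.0415, 0, 0.0058, 0, 0, 0], [0.0495, 0, 0.0069, 0, 0, 0]])

```text
clock: 30.08
tool_pos: [0.5327, -0.405, 0.145]
orientation: [-179.9, 22.1, 152.5]
force: [-3.0, -1.3, 4.7]
opening: 0.0306
gripper_force: 29.9
```

```bash
python3 - <<'E'
from h import *
o=telemetry.get_obs(); print(o["clock"],o["orientation"],toJ(o["tool_pos"]),o["joint_pos"].round(1),o["opening"],o["gripper_force"],np.array([u,l,n])@o["force"])
E
```

```text
30.075 [-179.93343152   22.12317628  152.54160611] [ 1.40098385e-01 -8.81884940e-05  1.84402749e-02] [ -18.8   12.7  -29.2    7.5  -26.5 -104.8] 0.030638041679237792 29.91575539112091 [ 0.58819883 -2.49220118  5.14329135]
```

carry_out(rows=[[0.003, 0, 0.0004, 0, 0, 0], [0.006, 0, 0.0008, 0, 0, 0], [0.009, 0, 0.0012, 0, 0, 0], [0.0112, 0, 0.0016, 0, 0, 0], [0.0112, 0, 0.0016, 0, 0, 0], [0.0112, 0, 0.0016, 0, 0, 0]])

```text
clock: 30.82
tool_pos: [0.5266, -0.4016, 0.141]
orientation: [-179.9, 22.4, 152.6]
force: [1.4, -6.2, 4.8]
opening: 0.0308
gripper_force: 29.9
```

```bash
python3 - <<'E'
from h import *
o=telemetry.get_obs(); print(o["clock"],o["orientation"],toJ(o["tool_pos"]),o["opening"],o["gripper_force"],np.array([u,l,n])@o["force"])
out,im,c,o=greens("wrist",(200,20,440,330),zm=30)
for s,p in out:
    x,y,w,h=s[:4]; print(s,pl(c,[(x,y),(x+w,y+h)],.0025).tolist())
E
```

```text
30.825 [-179.9300811    22.36440699  152.58873834] [1.31985081e-01 5.77710497e-05 1.84692470e-02] 0.030809514671168915 29.878079295158386 [ 5.97141561 -4.84267186  2.10693258]
[289, 39, 71, 41, 867] [[0.003826813701349406, -0.016258818590573806, 0.002500000000000013], [0.022627198324438588, 0.018709276115270016, 0.0024999999999999883]]
[288, 198, 66, 37, 1387] [[0.08092558997296749, -0.017831163774243094, 0.0024999999999999888], [0.10053926106196046, 0.01716892331711896, 0.002500000000000005]]
```

carry_out(rows=[[0.002, 0, 0.0003, 0, 0, 0], [0.004, 0, 0.0005, 0, 0, 0], [0.004, 0, 0.0005, 0, 0, 0], [0.004, 0, 0.0005, 0, 0, 0]])

```text
clock: 31.38
tool_pos: [0.5246, -0.4005, 0.1398]
orientation: [-179.9, 22.5, 152.6]
force: [4.8, -10.0, 4.1]
opening: 0.0314
gripper_force: 29.9
```

```bash
python3 - <<'E'
from h import *
o=telemetry.get_obs(); print(o["clock"],o["orientation"],toJ(o["tool_pos"]),o["opening"],np.array([u,l,n])@o["force"])
E
```

```text
31.375 [-179.92940566   22.50158396  152.6131948 ] [1.29488447e-01 9.48811438e-05 1.85254231e-02] 0.031359387699165006 [ 9.72641029 -6.65904185 -0.86981823]
```

carry_out(rows=[[0, 0, 0, 0, 0, 0], [0, 0, 0, 0, 0, 0], [0, 0, 0, 0, 0, 0], [0, 0, 0, 0, 0, 0]], grip=1)

```text
clock: 31.88
tool_pos: [0.5205, -0.3989, 0.1365]
orientation: [-179.9, 22.0, 152.5]
force: [-0.7, 0.3, 0.7]
opening: 0.0653
gripper_force: 0.0
```

carry_out(rows=[[-0.006, 0, -0.04, 0, 0, 0], [-0.012, 0, -0.08, 0, 0, 0], [-0.018, 0, -0.125, 0, 0, 0], [-0.018, 0, -0.125, 0, 0, 0], [-0.018, 0, -0.125, 0, 0, 0]])

```text
clock: 32.5
tool_pos: [0.4939, -0.3849, 0.2594]
orientation: [-179.9, 22.1, 152.5]
force: [-1.0, 0.9, -0.3]
opening: 0.0878
gripper_force: 0.0
```

```bash
python3 - <<'E'
from h import *
np.set_printoptions(precision=4,suppress=True)
out,im,c,o=greens("wrist",(200,20,440,330),zm=30); print(o["clock"],toJ(o["tool_pos"]))
for s,p in out:
    x,y,w,h=s[:4]; print(s,pl(c,[(x,y),(x+w,y+h)],.0025).tolist())
hsv=cv2.cvtColor(im,cv2.COLOR_BGR2HSV); m=cv2.inRange(hsv,(5,140,100),(18,255,255)); m[:100]=0
N,L,s,ce=cv2.connectedComponentsWithStats(m)
for i in range(1,N):
    if s[i,4]>40 and 250<ce[i][0]<420:
        x,y,w,h=s[i,:4]; print(s[i],pl(c,[(x,y),(x+w,y+h),ce[i]],.04))
E
```

```text
32.5 [ 0.1595 -0.0002  0.1394]
[302, 63, 34, 23, 217] [[0.004641353762907135, -0.01618082075593964, 0.002499999999999984], [0.022481209619409456, 0.011794291554179687, 0.0025000000000000213]]
[338, 64, 6, 22, 73] [[0.005408543601732432, 0.013303141318875573, 0.002499999999999979], [0.022474917893773108, 0.018410295526119804, 0.0025000000000000053]]
[301, 158, 41, 23, 541] [[0.08064040771384207, -0.01765754304311597, 0.00250000000000002], [0.1000125298886125, 0.01758775832787926, 0.0025000000000000317]]
[338 218  13  26 309] [[0.128  0.0125 0.04  ]
 [0.1484 0.0229 0.04  ]
 [0.138  0.0171 0.04  ]]
```

The button tracks at x ≈ 0.138, so the carriage slipped back to about 0.054 on release. That isn't pushed in far enough. I'll regrip, push to the stop, and let the button out gradually.

```bash
python3 - <<'E'
from h import *
Rq=Rt@R.from_euler('y',8,degrees=True).as_matrix()
print(delta(J([.136,-.0003,.0185]),Rq))
E
```

```text
[ 6.000e-03  1.000e-04  1.223e-01 -1.200e-03 -1.000e-04  2.000e-04]
```

carry_out(rows=[[0.002, 0, 0.045, 0, 0, 0], [0.004, 0, 0.085, 0, 0, 0], [0.005, 0, 0.11, 0, 0, 0], [0.006, 0, 0.122, 0, 0, 0], [0.006, 0, 0.122, 0, 0, 0]])

```text
clock: 33.17
tool_pos: [0.5296, -0.4037, 0.1431]
orientation: [-179.9, 21.9, 152.5]
force: [1.0, 0.1, -0.1]
opening: 0.0875
gripper_force: 0.0
```

carry_out(rows=[[0, 0, 0, 0, 0, 0], [0, 0, 0, 0, 0, 0], [0, 0, 0, 0, 0, 0], [0, 0, 0, 0, 0, 0], [0, 0, 0, 0, 0, 0], [0, 0, 0, 0, 0, 0], [0, 0, 0, 0, 0, 0], [0, 0, 0, 0, 0, 0]], grip=-1)

```text
clock: 34.17
tool_pos: [0.5313, -0.4042, 0.1458]
orientation: [-179.9, 22.2, 152.5]
force: [1.0, -0.0, 4.4]
opening: 0.0307
gripper_force: 29.9
```

carry_out(rows=[[0.003, 0, 0.0004, 0, 0, 0], [0.006, 0, 0.0008, 0, 0, 0], [0.009, 0, 0.0012, 0, 0, 0], [0.012, 0, 0.0016, 0, 0, 0], [0.013, 0, 0.0018, 0, 0, 0], [0.013, 0, 0.0018, 0, 0, 0]])

```text
clock: 34.92
tool_pos: [0.5245, -0.4005, 0.1414]
orientation: [-179.9, 22.6, 152.6]
force: [11.4, -10.6, 1.9]
opening: 0.031
gripper_force: 29.9
```

```bash
python3 - <<'E'
from h import *
o=telemetry.get_obs(); print(o["clock"],o["orientation"],toJ(o["tool_pos"]),o["opening"],np.array([u,l,n])@o["force"])
E
```

```text
34.925 [-179.92791477   22.63282595  152.63217833] [1.30183011e-01 8.15657430e-05 1.99896772e-02] 0.030977588891661887 [13.92981939 -4.11839886 -5.89142052]
```

carry_out(rows=[[0, 0, 0, 0, 0, 0], [0, 0, 0, 0, 0, 0]], grip=-0.24)

```text
clock: 35.17
tool_pos: [0.5217, -0.3983, 0.1388]
orientation: [-180.0, 22.2, 152.6]
force: [5.4, 4.4, 3.9]
opening: 0.0335
gripper_force: 3.1
```

carry_out(rows=[[0, 0, 0, 0, 0, 0], [0, 0, 0, 0, 0, 0]], grip=-0.2)

```text
clock: 35.42
tool_pos: [0.5215, -0.3981, 0.1385]
orientation: [-180.0, 22.2, 152.6]
force: [6.4, 4.1, 2.6]
opening: 0.0351
gripper_force: 2.9
```

carry_out(rows=[[0, 0, 0, 0, 0, 0], [0, 0, 0, 0, 0, 0]], grip=-0.17)

```text
clock: 35.67
tool_pos: [0.5215, -0.3981, 0.1385]
orientation: [-180.0, 22.2, 152.6]
force: [5.5, 4.0, 2.7]
opening: 0.0365
gripper_force: 2.7
```

carry_out(rows=[[0, 0, 0, 0, 0, 0], [0, 0, 0, 0, 0, 0]], grip=-0.14)

```text
clock: 35.92
tool_pos: [0.521, -0.398, 0.1382]
orientation: [-180.0, 22.2, 152.6]
force: [4.2, 2.7, 1.9]
opening: 0.0377
gripper_force: 2.5
```

carry_out(rows=[[0, 0, 0, 0, 0, 0], [0, 0, 0, 0, 0, 0], [0, 0, 0, 0, 0, 0]], grip=1)

```text
clock: 36.3
tool_pos: [0.5188, -0.3983, 0.137]
orientation: [-179.9, 21.9, 152.5]
force: [-0.3, -0.1, -0.2]
opening: 0.0624
gripper_force: 0.0
```

carry_out(rows=[[-0.01, 0, -0.04, 0, 0, 0], [-0.016, 0, -0.08, 0, 0, 0], [-0.022, 0, -0.125, 0, 0, 0], [-0.022, 0, -0.125, 0, 0, 0], [-0.022, 0, -0.125, 0, 0, 0]])

```text
clock: 36.92
tool_pos: [0.4958, -0.386, 0.2615]
orientation: [-179.9, 22.0, 152.5]
force: [-1.0, -1.0, -1.0]
opening: 0.0878
gripper_force: 0.0
```

```bash
cat > m.py <<'E'
from h import *
np.set_printoptions(precision=4,suppress=True)
out,im,c,o=greens("wrist",(200,20,440,330),zm=30); print(o["clock"],toJ(o["tool_pos"]))
for s,p in out:
    x,y,w,h=s[:4]; print(s,pl(c,[(x,y),(x+w,y+h)],.0025).tolist())
hsv=cv2.cvtColor(im,cv2.COLOR_BGR2HSV); m=cv2.inRange(hsv,(5,140,100),(18,255,255)); m[:100]=0
N,L,s,ce=cv2.connectedComponentsWithStats(m)
for i in range(1,N):
    if s[i,4]>40 and 250<ce[i][0]<420:
        x,y,w,h=s[i,:4]; print(s[i],pl(c,[(x,y),(x+w,y+h),ce[i]],.04))
Rq=Rt@R.from_euler('y',8,degrees=True).as_matrix()
print(delta(J([.136,-.0003,.0185]),Rq))
E
python3 m.py
```

```text
36.925 [ 0.1623 -0.0003  0.1401]
[302, 60, 6, 22, 81] [[0.00489775947889042, -0.016316546441534865, 0.00250000000000005], [0.02196619219431766, -0.011488168681002407, 0.0025000000000000504]]
[309, 60, 35, 23, 202] [[0.0049028475088844095, -0.010576255280245446, 0.002499999999999988], [0.02274484697674946, 0.01831746066791013, 0.002500000000000035]]
[301, 155, 41, 23, 538] [[0.08090471072743438, -0.017804996575372246, 0.002499999999999979], [0.10027852188262118, 0.017475094979095294, 0.0024999999999999636]]
[338 214  13  26 310] [[0.1278 0.0124 0.04  ]
 [0.1482 0.0228 0.04  ]
 [0.138  0.0171 0.04  ]]
[ 0.0087  0.0002  0.1235 -0.0013 -0.0005  0.0001]
```

The carriage is back at about 0.054 again. When the fingers opened, the ribbed-flank pad lost contact, so friction stopped holding the carriage. This time I bias the tool toward the button side, so the flank pad keeps pressing while the button comes out.

carry_out(rows=[[0.003, 0, 0.05, 0, 0, 0], [0.006, 0, 0.09, 0, 0, 0], [0.0087, 0, 0.115, 0, 0, 0], [0.0087, 0, 0.1235, 0, 0, 0]])

```text
clock: 37.48
tool_pos: [0.5291, -0.4036, 0.1407]
orientation: [-179.9, 21.8, 152.5]
force: [-0.3, 0.4, -0.1]
opening: 0.0874
gripper_force: 0.0
```

carry_out(rows=[[0, 0, 0, 0, 0, 0], [0, 0, 0, 0, 0, 0], [0, 0, 0, 0, 0, 0], [0, 0, 0, 0, 0, 0], [0, 0, 0, 0, 0, 0], [0, 0, 0, 0, 0, 0], [0, 0, 0, 0, 0, 0]], grip=-1)

```text
clock: 38.35
tool_pos: [0.5317, -0.4045, 0.1459]
orientation: [-179.9, 22.3, 152.5]
force: [-0.1, -0.9, 5.5]
opening: 0.031
gripper_force: 29.9
```

carry_out(rows=[[0.004, 0, 0.0005, 0, 0, 0], [0.008, 0.001, 0.0011, 0, 0, 0], [0.012, 0.003, 0.0016, 0, 0, 0], [0.014, 0.005, 0.0019, 0, 0, 0], [0.014, 0.006, 0.0019, 0, 0, 0]])

```text
clock: 38.98
tool_pos: [0.5251, -0.3996, 0.1413]
orientation: [-179.7, 22.6, 152.5]
force: [6.1, -55.5, -7.1]
opening: 0.0315
gripper_force: 29.8
```

```bash
python3 - <<'E'
from h import *
o=telemetry.get_obs(); print(o["clock"],o["orientation"],toJ(o["tool_pos"]),o["opening"],np.array([u,l,n])@o["force"])
E
```

```text
38.975 [-179.68506123   22.64661959  152.54522214] [0.13024324 0.00114386 0.01980054] 0.03154067349770998 [ 23.2988884  -46.37942293 -21.67520124]
```

carry_out(rows=[[0, 0, 0, 0, 0, 0], [0, 0, 0, 0, 0, 0]], grip=-0.24)

```text
clock: 39.22
tool_pos: [0.5256, -0.399, 0.1413]
orientation: [-179.7, 22.7, 152.5]
force: [7.1, -43.6, -4.6]
opening: 0.0337
gripper_force: 23.6
```

carry_out(rows=[[0, 0, 0, 0, 0, 0], [0, 0, 0, 0, 0, 0]], grip=-0.2)

```text
clock: 39.48
tool_pos: [0.5259, -0.3983, 0.1413]
orientation: [-179.8, 22.7, 152.6]
force: [8.2, -39.0, -4.1]
opening: 0.0351
gripper_force: 20.2
```

carry_out(rows=[[0, 0, 0, 0, 0, 0], [0, 0, 0, 0, 0, 0]], grip=-0.15)

```text
clock: 39.72
tool_pos: [0.5262, -0.3974, 0.1413]
orientation: [-179.8, 22.7, 152.6]
force: [8.5, -31.5, -1.0]
opening: 0.0371
gripper_force: 15.7
```

carry_out(rows=[[0, 0, 0, 0, 0, 0], [0, 0, 0, 0, 0, 0]], grip=-0.08)

```text
clock: 39.98
tool_pos: [0.5218, -0.394, 0.1376]
orientation: [-179.9, 22.1, 152.5]
force: [0.4, -7.4, 3.1]
opening: 0.04
gripper_force: 3.1
```

carry_out(rows=[[0, -0.003, 0, 0, 0, 0], [0, -0.005, 0, 0, 0, 0], [0, -0.005, 0, 0, 0, 0]], grip=1)

```text
clock: 40.35
tool_pos: [0.5197, -0.3973, 0.137]
orientation: [-179.9, 22.0, 152.5]
force: [0.2, 0.4, -0.5]
opening: 0.0649
gripper_force: 0.0
```

carry_out(rows=[[-0.01, 0, -0.04, 0, 0, 0], [-0.016, 0, -0.08, 0, 0, 0], [-0.022, 0, -0.125, 0, 0, 0], [-0.022, 0, -0.125, 0, 0, 0]])

```text
clock: 40.85
tool_pos: [0.4979, -0.3854, 0.2663]
orientation: [-180.0, 22.5, 152.6]
force: [-0.5, 0.8, -0.9]
opening: 0.0876
gripper_force: 0.0
```

```bash
python3 m.py
```

```text
40.85 [0.1662 0.0012 0.1435]
[300, 54, 36, 23, 216] [[0.004621394275111658, -0.016546682891687675, 0.0025000000000000118], [0.022430906237635093, 0.013248700636857614, 0.0025000000000000213]]
[337, 54, 6, 23, 72] [[0.004589874392719226, 0.013916524629539899, 0.0025000000000000525], [0.0224193324973016, 0.019072047320867886, 0.0024999999999999836]]
[299, 149, 41, 23, 528] [[0.08069609200056856, -0.01806737794539366, 0.0025000000000000434], [0.10009277891322046, 0.017429845498274782, 0.0024999999999999974]]
[336 201  13  25 293] [[0.1227 0.0125 0.04  ]
 [0.1422 0.0229 0.04  ]
 [0.1319 0.0171 0.04  ]]
[ 0.0114 -0.0014  0.1258 -0.0004  0.0054  0.0005]
```

The button now sits 6.1 mm further down, so the carriage is locked on the 0.060 notch. The button is out, the board is seated, and the tool is clear, so I'm handing in.

```bash
python3 -c "
from plant import workorder
print(workorder.close_job())"
```

```text
the job is handed in; nothing more can be done
None
```

I handed the job in at about 41 s without a verdict shown: by the last camera check the board is seated under the lower lip, the jaw is locked at about 60 mm with the button out, and the arm is clear; I knocked the board onto the mat once, and didn't re-measure the other items after that.

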